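Weigh the delivered test kits on the bench scale

ROBOT

A 6-joint arm with a two-finger parallel gripper is mounted at the origin on the work surface. World frame = base frame: x ahead of the robot, y to its left, z up, the work surface at z = 0. Lengths are in m, angles in rad, forces in N, time in s.
With the tool pointing down it reaches from about 0.375 to 0.9 m from the base axis. Payload 3.1 kg.
Tool frame: the origin (TCP) lies on the centre line of the jaws, within the pads' length; the fingertips stand 19 mm ahead of it and the grasp point (between the pads) is the TCP; z points along the fingers, y is the line along which they close (so a half turn about z gives the same grasp; the last joint's range is limited). The gripper opens to 85 mm and grips with 20 to 120 N. Pads are 22 mm wide; open, the fingers measure 114 mm over their backs; the gripper's body (76 mm by 85 mm) begins 54 mm behind the grasp point. The pads swing forward as they close: fully open they stand 13 mm farther back than shut.
Start: joints at [-1.369, 0.527, 1.433, -0, 1.181, -0.178], TCP at [0.232, -0.58, 0.25] pointing down, gripper open.
Joint ranges: [-3.08, 3.08], [-0.75, 2.2], [0.22, 2.44], [-1.43, 4.57], [0, 2.65], [-2.85, 2.85]. Speed limits (rad/s): [2.79, 2.79, 3.14, 3.14, 3.14, 3.14].

INTERFACE

Orientations are given as a unit quaternion [x, y, z, w].
In Python, from station import manip, cams, sign_off gives the robot as it stands.
- The arm moves only by the tool carry_out, never from a script. Its argument "targets" is a list that holds one entry, the list of rows, each a list of 7 numbers: the shift along the tool's x, y, z in cm, then the turn, a rotation vector about the tool's x, y, z in degrees, then the finger opening in cm, from 0 to 8.54. A call has 1 to 12 rows; each row is the pose to reach, as a shift and turn from the pose commanded when the call began, along the tool's axes at that moment; what a row does not reach only later rows make up. A row lasts 1/12 s, in which the tool goes at most 41.7 mm and 7.16 degrees, less where a joint would pass 70% of its speed; a pose out of reach is approached as far as the arm can. A call with a gripper value outside its range is refused whole. The fingers move at their own pace and stop on an object; "force" is the grip in N (left out, the last holds). Time passes only in rows, so rows that repeat a pose let the fingers close. It gives the time, the measured TCP pose, the force, the opening and the grip force at its end, in the units of the state.
- manip.sense(): the state, without advancing time (a new reading comes with each control period).
- cams.snapshot(name): name is "scene" or "top"; returns the picture (400x640x3 uint8, red, green, blue); there is no depth.
- cams.camera_info(name): a dict with "K" (3x3 intrinsics, pixels), "T" (4x4, takes a point from camera to world coordinates). Camera axes: x right, y down, z forward; pixel columns grow to the right and rows downward; lengths in m; the calibration is good to about 2 mm. A picture is of the moment at which its call begins. camera_info takes no time and is no camera call.
- sign_off(): hands the job in; it is judged then, once.
The state is a dict: "t": time; "q": joint angles; "qd": joint speeds; "tau": joint torques, N m; "tcp_pos": TCP position; "tool_rot": TCP orientation; "force": force on the tool from outside, world axes, zero at the start; "ft_torque": the same for the moment, N m; "finger_gap": opening from 0.0 (shut) to 1.0 (fully open); "gripper_force": force on a finger pad.
Only numpy, scipy, OpenCV 4.12 (cv2) and the standard library are available. Lean on these libraries where they do the work, as an engineer would, in place of code of your own. Each camera call takes 0.05 s, during which the arm holds its last target. There are 200 camera calls.

TASK

Weigh the test-kit cartons: first take the steel check weight off the scale and stand it wholly on the round rubber mat, then with the pan clear press the console's large round key (on), then the square key (zero). Stack every carton flat in one square column over the middle of the pan, long sides along the pan's long side, and let go of it; only then press the bar key that points away from the robot (hold) and after it the bar key that lies crosswise (print), and last the large round key again (off). Press each key fully home, one at a time, leave the two small keys alone, do not disturb the bottle, beaker or timer, and leave the stack square and the weight on its mat.

Things in the scene. Friction and masses are not known exactly. Their poses are not given: they have to be found in the camera images.
- scale: White bench scale, fixed to the table, 180 mm deep (x) x 220 mm wide (y); origin under its centre, x away from the robot, y along its long side. On it a steel pan 140 (x) x 190 (y) mm, rigid, whose top is 60 mm above the table, with a thin flush dark rectangle 80 x 110 mm in its middle.
- pan (a point): Centre of the top of the scale's pan; axes as the scale's.
- weight: Steel check weight, 0.5 kg: a squat cylinder 54 mm across and 26 mm high with a narrower knob 24 mm across on top, 46 mm high in all; origin at the centre of its underside, z up. It starts on the pan. It can be gripped across the cylinder.
- mat: Round dark rubber mat, 72 mm across and 3 mm thick, fixed to the table beyond the scale; origin at the centre of its underside.
- console: White key console of the scale, fixed to the table right of it: 160 mm deep (x) x 170 mm wide (y), top 40 mm above the table; x away from the robot, y to its left; origin under its centre. A display hood 35 mm deep (local x 40 to 75 mm), 71 mm high above the table, stands at its far edge. Six light spring keys in two rows of three stand 10 mm above the top, told apart by shape and place.
- key_round (a joint): round key, 26 mm across, near row (console local x -50 mm), left (local y +50 mm): ON / OFF. Value 0 up, 0.006 m fully down; springs back; 1.5 N to start it, 5 N to hold it fully down; it counts as pressed past 0.004 m.
- key_round_top (a point): Centre of the top face of key_round, 50 mm above the table when up.
- key_square (a joint): square key, 22 x 22 mm, near row, middle (local x -50, y 0): ZERO. Value 0 up, 0.006 m fully down; springs back; 1.5 N to start it, 5 N to hold it fully down; it counts as pressed past 0.004 m.
- key_square_top (a point): Centre of the top face of key_square, 50 mm above the table when up.
- key_upright (a joint): bar key 13 mm wide (along y) and 30 mm long (along x, pointing away from the robot), far row (local x -2 mm), left (local y +50 mm): HOLD. Value 0 up, 0.006 m fully down; springs back; 1.5 N to start it, 5 N to hold it fully down; it counts as pressed past 0.004 m.
- key_upright_top (a point): Centre of the top face of key_upright, 50 mm above the table when up.
- key_wide (a joint): bar key 34 mm wide (along y) and 13 mm deep (along x), far row, right (local x -2, y -50 mm): PRINT. Value 0 up, 0.006 m fully down; springs back; 1.5 N to start it, 5 N to hold it fully down; it counts as pressed past 0.004 m.
- key_wide_top (a point): Centre of the top face of key_wide, 50 mm above the table when up.
- key_dot (a joint): small round key 14 mm across, near row, right (local x -50, y -50 mm): not used, must not be pressed. Value 0 up, 0.006 m fully down; springs back; 1.5 N to start it, 5 N to hold it fully down; it counts as pressed past 0.004 m.
- key_dot_top (a point): Centre of the top face of key_dot, 50 mm above the table when up.
- key_small (a joint): small square key 13 x 13 mm, far row, middle (local x -2, y 0): not used, must not be pressed. Value 0 up, 0.006 m fully down; springs back; 1.5 N to start it, 5 N to hold it fully down; it counts as pressed past 0.004 m.
- key_small_top (a point): Centre of the top face of key_small, 50 mm above the table when up.
- carton_a: Closed test-kit carton of pale card with a grey band, 96 mm (x) x 66 mm (y) x 48 mm high (z), about 0.16 kg; origin at the centre of its underside, z up. Lies flat on the table left of the scale, or is absent (None).
- carton_b: Closed test-kit carton of pale card with a grey band, 96 mm (x) x 66 mm (y) x 42 mm high (z), about 0.16 kg; origin at the centre of its underside, z up. Lies flat on the table left of the scale, or is absent (None).
- carton_c: Closed test-kit carton of pale card with a grey band, 96 mm (x) x 66 mm (y) x 36 mm high (z), about 0.16 kg; origin at the centre of its underside, z up. Lies flat on the table left of the scale, or is absent (None).
- carton_d: Closed test-kit carton of pale card with a grey band, 96 mm (x) x 66 mm (y) x 30 mm high (z), about 0.16 kg; origin at the centre of its underside, z up. Lies flat on the table left of the scale, or is absent (None).
- reagent: Bystander: amber reagent bottle, 44 mm across, 85 mm high; origin under its centre.
- beaker: Bystander: glass beaker, 70 mm across, 80 mm high; origin under its centre.
- timer: Bystander: flat white timer 60 x 70 x 24 mm; origin under its centre.
Mind the look-alikes: they are no part of the job. Of the things that look like the weight, the smallest one is meant.

How it is judged:
On the way, in this order (a step that is already met when the one before it is completed fails the run):
1. the check weight stands released on the mat (horizontal distance between weight and mat below 0.018 m and angle between weight's own z axis and vertical below 0.1 rad and height (world z) of weight below 0.008 m and linear speed of weight below 0.03 m/s and contact force between the fingers and weight below 0.3 N), for 0.2 s.
2. the round key (on) is pressed (value of joint key_round above 0.004 m), for 0.04 s.
3. the square key (zero) is pressed (value of joint key_square above 0.004 m), for 0.04 s.
4. every carton present is stacked squarely on the pan and released (horizontal distance between each of carton_a, carton_b, carton_c, carton_d and pan below 0.016 m and z of each of carton_a, carton_b, carton_c, carton_d in the frame of pan above -0.006 m and angle between the x axis of each of carton_a, carton_b, carton_c, carton_d and the y axis of scale, either way round below 0.16 rad and angle between each of carton_a, carton_b, carton_c, carton_d's own z axis and vertical below 0.1 rad and linear speed of each of carton_a, carton_b, carton_c, carton_d below 0.03 m/s and contact force between the fingers and carton_a below 0.3 N and contact force between the fingers and carton_b below 0.3 N and contact force between the fingers and carton_c below 0.3 N and contact force between the fingers and carton_d below 0.3 N), for 0.3 s.
5. the upright bar key (hold) is pressed (value of joint key_upright above 0.004 m), for 0.04 s.
6. the crosswise bar key (print) is pressed (value of joint key_wide above 0.004 m), for 0.04 s.
7. the round key is pressed again (off) (value of joint key_round above 0.004 m), for 0.04 s.
At the end, for the whole second after the job is handed in: Every carton present lies flat (within 0.1 rad) in one column on the pan, its centre within 16 mm of the pan's centre and its long side within 0.16 rad of the pan's long side; the check weight stands upright on the mat, centre within 18 mm of the mat's; all at rest and released (all of step 1 and all of step 4); the robot touches nothing.
It fails at once if the bottle, beaker or timer is pushed more than 30 mm (distance of any of reagent, beaker, timer from where it was at the start of the episode above 0.03 m).
It fails at once if one of the two small keys is pressed (value of joint any of key_dot, key_small above 0.004 m).
It fails at once if two keys are pressed at once (value of joint each of key_round, key_square above 0.003 m or value of joint each of key_round, key_upright above 0.003 m or value of joint each of key_round, key_wide above 0.003 m or value of joint each of key_square, key_upright above 0.003 m or value of joint each of key_square, key_wide above 0.003 m or value of joint each of key_upright, key_wide above 0.003 m).
It fails at once if the round or square key is pressed with the check weight on the pan, or the square key with a carton on it ((value of joint any of key_round, key_square above 0.004 m and (horizontal distance between weight and pan below 0.06 m and z of weight in the frame of pan above -0.01 m)) or (value of joint key_square above 0.004 m and ((horizontal distance between carton_a and pan below 0.06 m and z of carton_a in the frame of pan above -0.01 m) or (horizontal distance between carton_b and pan below 0.06 m and z of carton_b in the frame of pan above -0.01 m) or (horizontal distance between carton_c and pan below 0.06 m and z of carton_c in the frame of pan above -0.01 m) or (horizontal distance between carton_d and pan below 0.06 m and z of carton_d in the frame of pan above -0.01 m)))).
It fails at once if hold or print is pressed before all cartons are on the pan (value of joint any of key_upright, key_wide above 0.004 m and horizontal distance between any of carton_a, carton_b, carton_c, carton_d and pan above 0.03 m).
Of carton_a, carton_b, carton_c, carton_d only 2 to 4 are there at a start; the rules pass over those that are not, and their reading is None.
At some moment in a run one of weight may be knocked a few centimetres aside while the robot is not near it.
Once in a run the grip may slacken for a moment while it holds something.
It also fails if it takes over 210 s, if anything falls off the work surface, if the arm or the gripper's body presses on something with over 40 N, if the wrist force passes 120 N, or if a joint passes its speed limit or range.

## Working session

There is one attempt and no reset: what is moved stays moved. The work goes in short steps, Python scripts to look and compute and a tool call to move; the robot and the scene stay as the last step left them, time stands still between calls to the robot, and variables do not carry over. Pictures are saved under pics/ and viewed, at most 14 in all, crops included, and the job is handed in when it is done.

Besides the shell and the picture viewer there is one more tool, called after "Call:" by a JSON object that holds its "method" and its "body". carry_out: Moves the arm, as the interface text tells. Its arguments: {"type":"object","properties":{"targets":{"type":"array"},"force":{"type":"number"}},"required":["targets"]}

```bash
mkdir -p pics
cat > h.py <<'E'
import numpy as np, cv2
from station import manip, cams, sign_off
def snap(n,f=None):
    im=cams.snapshot(n)
    if f: cv2.imwrite('pics/'+f,im[:,:,::-1])
    return im
def ray(n,u,v,z):
    c=cams.camera_info(n);K=np.array(c['K']);T=np.array(c['T'])
    d=T[:3,:3]@np.linalg.solve(K,[u,v,1.]);o=T[:3,3]
    return o+d*(z-o[2])/d[2]
def proj(n,p):
    c=cams.camera_info(n);K=np.array(c['K']);T=np.linalg.inv(np.array(c['T']))
    q=K@(T[:3,:3]@np.array(p)+T[:3,3]);return q[:2]/q[2]
E
python3 - <<'E'
from h import *
np.set_printoptions(precision=4,suppress=True)
snap('top','t0.png');snap('scene','s0.png')
for n in('top','scene'):
    c=cams.camera_info(n);print(n,np.array(c['K']),np.array(c['T']))
s=manip.sense();print(s)
E
```

```text
top [[503.6195   0.     323.9885]
 [  0.     503.6195 199.2376]
 [  0.       0.       1.    ]] [[ 0.018  -0.9982  0.058   0.466 ]
 [-0.9998 -0.0187 -0.0119  0.0119]
 [ 0.0129 -0.0578 -0.9982  1.2251]
 [ 0.      0.      0.      1.    ]]
scene [[458.4054   0.     321.1984]
 [  0.     458.4054 209.5029]
 [  0.       0.       1.    ]] [[-0.7948  0.3734 -0.4784  1.1398]
 [ 0.6068  0.4798 -0.6337  0.7747]
 [-0.0071 -0.7939 -0.608   0.7918]
 [ 0.      0.      0.      1.    ]]
{'t': 0.1, 'q': array([-1.3695,  0.5284,  1.4338,  0.    ,  1.1814, -0.1785]), 'qd': array([-0.0006, -0.0034, -0.002 , -0.0016,  0.0013,  0.0007]), 'tau': array([  0.0002, -44.3305, -17.8586,  -0.0002,   0.0039,  -0.    ]), 'tcp_pos': array([ 0.2316, -0.5798,  0.2494]), 'tool_rot': array([ 0.982 ,  0.1888,  0.    , -0.001 ]), 'force': array([-0.1995,  0.4388, -0.3701]), 'ft_torque': array([-0.041 , -0.0145,  0.0188]), 'gripper_force': 0.0, 'finger_gap': 1.0014642450299425}
```

View pics/t0.png

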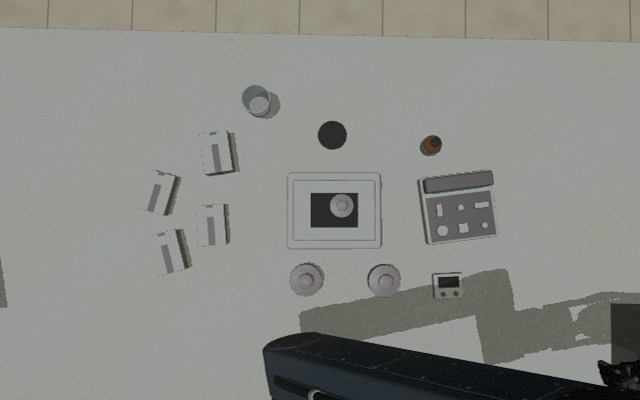

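View pics/s0.png

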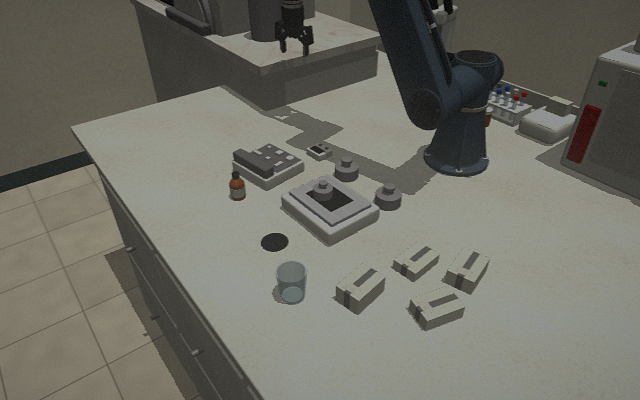

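The top view shows four cartons at about (216,153), (158,193), (212,225) and (170,252). The pan is at (334,210), the mat at (332,135) and the console at (458,208).
There are three weight-like things: (341,205) on the pan, and (306,280) and (384,281) on the table. The one on the pan looks smallest and is where the weight should start. I'll enlarge it to confirm.

Run:
```python
import cv2
t=cv2.imread('pics/t0.png')
cv2.imwrite('pics/c1.png',cv2.resize(t[115:305,280:510],None,fx=3,fy=3,interpolation=cv2.INTER_CUBIC))
cv2.imwrite('pics/c2.png',cv2.resize(t[120:285,130:250],None,fx=3.6,fy=3.6,interpolation=cv2.INTER_CUBIC))
```

```text
(no output)
```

View pics/c1.png

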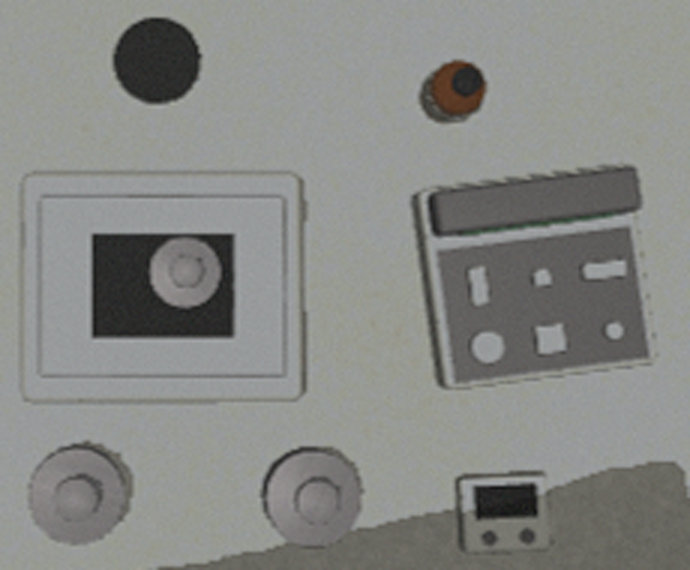

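View pics/c2.png

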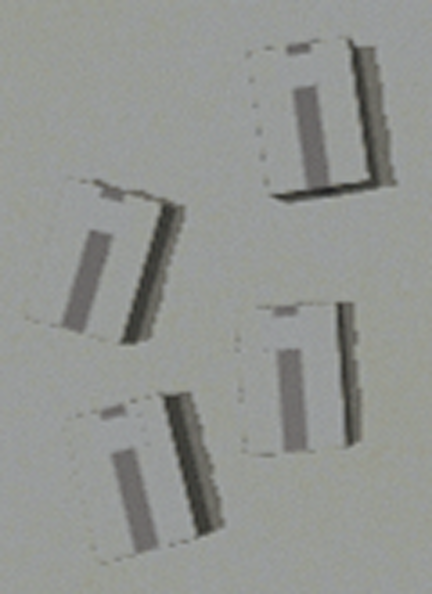

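The crop confirms it: the cylinder on the pan at (341,205) is about 24 px wide, and the other two are about 33 px, so it is the weight meant. The console is turned about 8°, with the round key at crop (488,347). The carton long sides lie roughly along world x.

```bash
cat > m.py <<'E'
from h import *
np.set_printoptions(precision=4,suppress=True)
t=cv2.imread('pics/t0.png');g=cv2.cvtColor(t,6);gb=cv2.GaussianBlur(g,(3,3),0)
def blobs(mask,amin,amax):
    n,l,s,c=cv2.connectedComponentsWithStats(mask.astype('uint8'))
    return [(c[i],s[i],l==i) for i in range(1,n) if amin<s[i][4]<amax]
# dark rectangle, mat
x0,y0=280,115
D=np.zeros_like(g,bool);D[115:260,285:385]=gb[115:260,285:385]<75
for c,s,m in blobs(D,100,5000):
    z=.003 if c[1]<160 else .06
    print('dark',c,s,ray('top',*c,z)); 
    k,_=cv2.findContours(m.astype('uint8'),0,2);r=cv2.minAreaRect(cv2.convexHull(k[0]));print(r, [ray('top',*p,z)[:2] for p in cv2.boxPoints(r)])
# keys
K=np.zeros_like(g,bool);K[195:243,425:497]=gb[195:243,425:497]>125
for c,s,m in blobs(K,10,400): print('key',c,s[4],ray('top',*c,.05))
for n,w in(('face',(211,216)),('tab',(205,160)),('table',(150,150)),('shadow',(229,225))): print(n,g[w[1],w[0]-3:w[0]+3])
print(g[225,190:235]);print(g[193,135:185]);print(g[205,320:360])
E
python3 m.py
```

```text
dark [331.8121 134.7108] [318 121  28  28 612] [ 0.6957 -0.019   0.003 ]
((331.5, 134.5), (27.0, 27.0), 90.0) [array([0.7289, 0.0155]), array([ 0.7303, -0.0507]), array([ 0.6635, -0.0518]), array([0.6622, 0.0143])]
dark [330.541  211.3897] [ 311  193   47   34 1111] [ 0.5058 -0.0176  0.06  ]
((334.0, 209.5), (33.0, 46.0), 90.0) [array([0.5476, 0.0284]), array([ 0.5496, -0.0783]), array([ 0.4732, -0.0794]), array([0.4712, 0.0269])]
key [429.2025 214.3924] 158 [ 0.5034 -0.2489  0.05  ]
key [481.3939 204.5152] 66 [ 0.5288 -0.3715  0.05  ]
key [439.2453 209.6415] 53 [ 0.5149 -0.2724  0.05  ]
key [460.55 207.15] 20 [ 0.5217 -0.3224  0.05  ]
key [463.2535 227.507 ] 71 [ 0.4742 -0.3289  0.05  ]
key [484.5    224.7778] 18 [ 0.4815 -0.3788  0.05  ]
key [442.425  230.2125] 80 [ 0.467  -0.2801  0.05  ]
face [152 147 146 150 146 151]
tab [154 153 153 155 153 154]
table [156 153 152 151 155 153]
shadow [ 71  93  97 129 157 153]
[153 154 152 156 156 154 149 149 155 155 155 152 154 153 155 156 157 135
 107 109 110 114 110 112 139 155 154 155 152 155 155 155 155 156 124  64
  71  93  97 129 157 153 152 155 151]
[156 153 155 152 154 149 151 156 153 152 154 153 150 155 153 153 145 120
 104 102 106 108 104 115 142 156 157 153 151 154 155 155 156 154 134  84
  64  67  66  87 105 113 138 155 155 155 153 154 153 154]
[ 46  41  46  46  41  40  39  46  40  64 119 142 142 141 142 139 127 122
 132 133 136 139 138 131 126 122 116  96 102 123 118 118 122  91  35  35
  37  65 128 158]
```

Run:
```python
import cv2
t=cv2.imread('pics/s0.png')
cv2.imwrite('pics/c3.png',cv2.resize(t[235:335,330:495],None,fx=4.8,fy=4.8,interpolation=cv2.INTER_CUBIC))
```

```text
(no output)
```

View pics/c3.png

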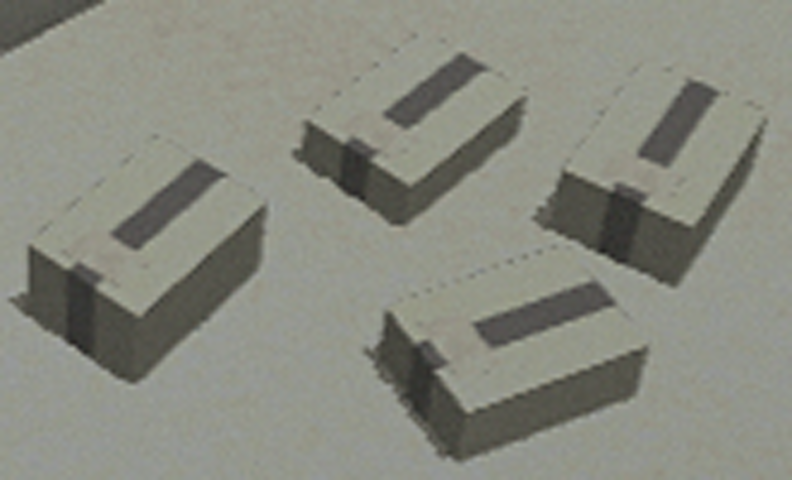

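The scene crop shows all four lids, with front vertical edges of about 67, 50, 40 and 59 px for C1 to C4. I'll triangulate the heights and find the weight circle.

```bash
cat > m2.py <<'E'
from h import *
np.set_printoptions(precision=4,suppress=True)
T={'C1':[(249,50),(350,38),(372,185),(268,195)],'C2':[(70,180),(163,200),(123,343),(28,320)],'C3':[(240,306),(340,302),(348,447),(246,456)],'C4':[(73,413),(163,394),(200,540),(103,562)]}
S={'C1':[(28,247),(155,135),(267,207),(140,315)],'C2':[(387,312),(560,245),(648,347),(470,410)],'C3':[(304,122),(415,35),(526,98),(410,185)],'C4':[(565,170),(635,65),(766,118),(692,226)]}
H={'C1':.048,'C2':.036,'C3':.030,'C4':.042}
for k in T:
    h=H[k];t=np.array(T[k])/3.6+[130,120]-.36;s=np.array(S[k])/4.8+[330,235]-.4
    for z in(.03,.036,.042,.048):
        a=ray('top',*t.mean(0),z);b=ray('scene',*s.mean(0),z);print(k,z,np.linalg.norm(a-b),end=' ')
    P=np.array([ray('top',*p,h)[:2] for p in t]);Q=np.array([ray('scene',*p,h)[:2] for p in s])
    print()
    for X in(P,Q):
        r=cv2.minAreaRect((X*1000).astype('float32'));e=(X[0]+X[1]-X[2]-X[3]) if X is P else (X[0]+X[3]-X[1]-X[2])
        print('  c',X.mean(0),'size',r[1],'yaw',np.degrees(np.arctan2(e[1],e[0])))
g=cv2.cvtColor(cv2.imread('pics/t0.png'),6)
m=np.zeros_like(g);m[190:232,312:356]=(cv2.GaussianBlur(g,(3,3),0)[190:232,312:356]>75)
m[:, :]=m
k,_=cv2.findContours(m,0,2)
k=[c for c in k if cv2.contourArea(c)>100]
for c in k: (u,v),r=cv2.minEnclosingCircle(c);print(u,v,r,cv2.boundingRect(c))
for u,v in((341.5,205.5),): print('weight',ray('top',u,v,.086))
E
python3 m2.py
```

```text
C1 0.03 0.012941017062509552 C1 0.036 0.005727808495509596 C1 0.042 0.001865978546460432 C1 0.048 0.008915838711866655 
  c [0.6405 0.2541] size (99.13919067382812, 67.66719055175781) yaw 9.64237552232004
  c [0.6445 0.2605] size (96.09783172607422, 68.31867980957031) yaw 10.12258054702513
C2 0.03 0.0022540104286896566 C2 0.036 0.008360734785539654 C2 0.042 0.015310401469546821 C2 0.048 0.022329354760636237 
  c [0.5447 0.3932] size (63.85560607910156, 98.10042572021484) yaw -14.005914901924818
  c [0.5483 0.3998] size (66.11495971679688, 95.0013656616211) yaw -13.85908491077288
C3 0.03 0.00946239362356015 C3 0.036 0.016838099990778115 C3 0.042 0.024234962501390213 C3 0.048 0.03163814598740332 
  c [0.4706 0.2632] size (98.44732666015625, 66.7698974609375) yaw 4.481105690586516
  c [0.4753 0.2701] size (92.58436584472656, 67.84219360351562) yaw 5.693505583481484
C4 0.03 0.006448369649472568 C4 0.036 0.003436196922941884 C4 0.042 0.009672322142582828 C4 0.048 0.016935777813440567 
  c [0.4044 0.3612] size (98.23538970947266, 63.71868133544922) yaw 14.803973865000692
  c [0.4081 0.3687] size (90.3454818725586, 66.95951843261719) yaw 16.470387813227866
333.5 229.0 21.59292221069336 (312, 227, 44, 5)
333.5 197.4600067138672 22.757553100585938 (312, 190, 44, 28)
weight [ 0.5187 -0.0416  0.086 ]
```

Heights sort cleanly: C1 is 48, C4 42, C2 36 and C3 30 mm. The fitted sizes match 96×66. Next I'll write a small helper that turns world goals into tool shifts.

```bash
cat >> h.py <<'E'
from scipy.spatial.transform import Rotation as R
def rel(*goals):
    "world goals (x,y,z,yaw deg) -> shift cm, turn deg in tool axes now"
    s=manip.sense();R0=R.from_quat(s['tool_rot']);x=R0.as_matrix()[:,0];yaw=np.degrees(np.arctan2(x[1],x[0]))
    print('t',round(s['t'],2),'tcp',np.round(s['tcp_pos'],4),'yaw',round(yaw,2),'gap',round(float(s['finger_gap'])*8.54,2),'F',np.round(s['force'],1),'grip',s['gripper_force'],'j6',round(s['q'][5],2))
    for gx,gy,gz,gw in goals:
        a=np.radians(gw);Rg=R.from_matrix(np.array([[np.cos(a),np.sin(a),0],[np.sin(a),-np.cos(a),0],[0,0,-1]]))
        print(np.round(R0.inv().apply(np.array([gx,gy,gz])-s['tcp_pos'])*100,2),np.round((R0.inv()*Rg).as_rotvec(degrees=True),1))
E
python3 -c "
from h import *
rel((.5187,-.0416,.2,0),(.5187,-.0416,.081,0))"
```

```text
t 0.1 tcp [ 0.2316 -0.5798  0.2494] yaw 21.76 gap 8.55 F [-0.2  0.4 -0.4] grip 0.0 j6 -0.18
[ 46.61 -39.34   5.04] [-0.1 -0.  21.8]
[ 46.61 -39.31  16.94] [-0.1 -0.  21.8]
```

Call:
{"method": "carry_out", "body": {"targets": [[[3, -2.5, 0, 0, 0, 2, 8.5], [6, -5, 0, 0, 0, 4, 8.5], [9.2, -7.7, 0.5, 0, 0, 6, 8.5], [12.4, -10.4, 1, 0, 0, 8, 8.5], [15.6, -13.1, 1.5, 0, 0, 10, 8.5], [18.8, -15.8, 2, 0, 0, 12, 8.5], [22, -18.5, 2.5, 0, 0, 14, 8.5], [25.2, -21.2, 3, 0, 0, 16, 8.5], [28.4, -23.9, 3.5, 0, 0, 18, 8.5], [31.6, -26.6, 4, 0, 0, 20, 8.5], [34.8, -29.3, 4.5, 0, 0, 21.8, 8.5], [38, -32, 5, 0, 0, 21.8, 8.5]]]}}

```text
t: 1.1
tcp_pos: [0.4641, -0.1447, 0.2005]
tool_rot: [1.0, -0.001, -0.0, -0.0]
force: [0.2, -0.8, 0.8]
finger_gap: 0.994
gripper_force: 0.0
```

```bash
python3 -c "
from h import *
rel((.5187,-.0416,.2,0),(.5187,-.0416,.081,0))"
```

```text
t 1.1 tcp [ 0.4641 -0.1447  0.2005] yaw -0.11 gap 8.49 F [ 0.2 -0.8  0.8] grip 0.0 j6 1.04
[  5.44 -10.33   0.05] [-0.   0.  -0.1]
[  5.45 -10.32  11.95] [-0.   0.  -0.1]
```

Call:
{"method": "carry_out", "body": {"targets": [[[2, -4, 0, 0, 0, 0, 8.5], [4, -7.5, 0, 0, 0, 0, 8.5], [5.2, -10.1, 2, 0, 0, 0, 8.5], [5.3, -10.2, 4.5, 0, 0, 0, 8.5], [5.3, -10.2, 7, 0, 0, 0, 8.5], [5.3, -10.2, 9, 0, 0, 0, 8.5], [5.3, -10.2, 9, 0, 0, 0, 8.5]]]}}

```text
t: 1.68
tcp_pos: [0.5141, -0.0435, 0.1073]
tool_rot: [1.0, 0.0, -0.004, -0.001]
force: [-0.4, 0.5, -0.2]
finger_gap: 0.996
gripper_force: 0.0
```

Run:
```python
from h import *
rel((.5187,-.0416,.2,0),(.5187,-.0416,.081,0))
t=snap('top','t1.png');s=snap('scene','s1.png')
a=cv2.resize(t[150:300,270:400],None,fx=3,fy=3);b=cv2.resize(s[140:270,260:390],(390,390))
c=np.zeros((450,790,3),'uint8');c[:450,:390]=a;c[:390,400:]=b
cv2.imwrite('pics/c4.png',c[:,:,::-1])
```

```text
t 1.68 tcp [ 0.5141 -0.0435  0.1073] yaw 0.01 gap 8.5 F [-0.4  0.5 -0.2] grip 0.0 j6 1.27
[ 0.39 -0.22 -9.27] [-0.1  0.5  0. ]
[ 0.48 -0.19  2.63] [-0.1  0.5  0. ]
```

View pics/c4.png

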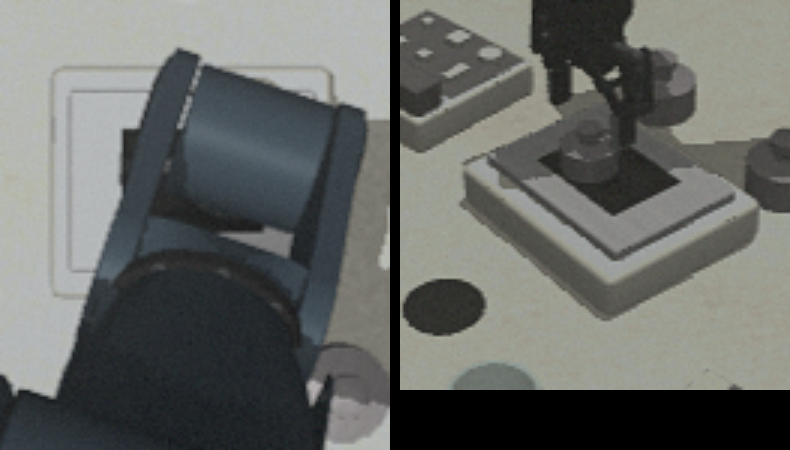

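The gripper straddles the weight, which is unmoved at about (590,150) in the right panel. I'll descend and close.

Call:
{"method": "carry_out", "body": {"force": 50, "targets": [[[0, 0, 1, 0, 0, 0, 8.5], [0, 0, 2, 0, 0, 0, 8.5], [0, 0, 2.6, 0, 0, 0, 8.5], [0, 0, 2.6, 0, 0, 0, 6.5], [0, 0, 2.6, 0, 0, 0, 5], [0, 0, 2.6, 0, 0, 0, 4.5], [0, 0, 2.6, 0, 0, 0, 4.5], [0, 0, 2.6, 0, 0, 0, 4.5], [0, 0, 2.6, 0, 0, 0, 4.5]]]}}

```text
t: 2.53
tcp_pos: [0.5165, -0.0439, 0.0857]
tool_rot: [1.0, -0.001, -0.0, -0.001]
force: [-1.6, 4.2, 5.7]
finger_gap: 0.607
gripper_force: 52.1
```

```bash
python3 -c "
from h import *
rel((.6962,-.0181,.16,0),(.6962,-.0181,.0235,0))"
```

```text
t 2.53 tcp [ 0.5165 -0.0439  0.0857] yaw -0.09 gap 5.18 F [-1.6  4.2  5.7] grip 52.123942309990525 j6 1.27
[17.97 -2.62 -7.43] [-0.1  0.  -0.1]
[17.97 -2.6   6.22] [-0.1  0.  -0.1]
```

Call:
{"method": "carry_out", "body": {"targets": [[[0, 0, -1.5, 0, 0, 0, 4.5], [0, 0, -3.5, 0, 0, 0, 4.5], [0, 0, -5.5, 0, 0, 0, 4.5], [2, -0.3, -6, 0, 0, 0, 4.5], [5, -0.8, -6, 0, 0, 0, 4.5], [8, -1.3, -6, 0, 0, 0, 4.5], [11, -1.7, -6, 0, 0, 0, 4.5], [14, -2.1, -6, 0, 0, 0, 4.5], [16.5, -2.4, -5, 0, 0, 0, 4.5], [17.9, -2.6, -2, 0, 0, 0, 4.5], [17.9, -2.6, 1, 0, 0, 0, 4.5], [17.9, -2.6, 2, 0, 0, 0, 4.5]]]}}

```text
t: 3.53
tcp_pos: [0.6924, -0.0183, 0.0589]
tool_rot: [1.0, -0.0, -0.005, -0.001]
force: [-1.6, -0.0, -6.8]
finger_gap: 0.603
gripper_force: 54.9
```

Run:
```python
from h import *
rel((.6962,-.0181,.030,0))
t=snap('top');s=snap('scene')
a=cv2.resize(t[90:220,270:400],(390,390));b=cv2.resize(s[170:300,210:340],(390,390))
cv2.imwrite('pics/c5.png',np.hstack([a,b])[:,:,::-1])
```

```text
t 3.53 tcp [ 0.6924 -0.0183  0.0589] yaw -0.0 gap 5.15 F [-1.6 -0.  -6.8] grip 54.91640190593898 j6 1.38
[ 0.41 -0.02  2.89] [-0.1  0.6 -0. ]
```

View pics/c5.png

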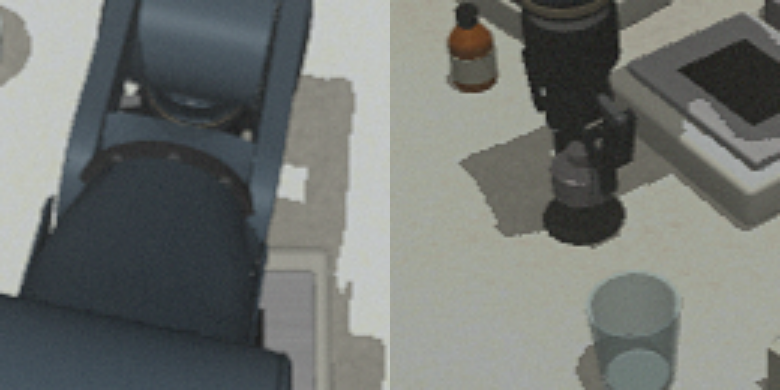

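Call:
{"method": "carry_out", "body": {"targets": [[[0.3, 0, 1, 0, 0, 0, 4.5], [0.3, 0, 1.8, 0, 0, 0, 4.5], [0.3, 0, 2.2, 0, 0, 0, 4.5], [0.3, 0, 2.2, 0, 0, 0, 4.5], [0.3, 0, 2.2, 0, 0, 0, 4.5]]]}}

```text
t: 4.05
tcp_pos: [0.6988, -0.019, 0.0434]
tool_rot: [1.0, -0.0, 0.0, 0.0]
force: [0.5, 0.2, -5.0]
finger_gap: 0.608
gripper_force: 54.9
```

```bash
python3 -c "
from h import *
rel((.6962,-.0181,.030,0))"
```

```text
t 4.05 tcp [ 0.6988 -0.019   0.0434] yaw -0.05 gap 5.19 F [ 0.5  0.2 -5. ] grip 54.93657306418754 j6 1.38
[-0.26 -0.09  1.34] [ 0. -0. -0.]
```

Call:
{"method": "carry_out", "body": {"targets": [[[-0.2, 0, 0.7, 0, 0, 0, 4.5], [-0.2, 0, 1.2, 0, 0, 0, 4.5], [-0.2, 0, 1.4, 0, 0, 0, 4.5], [-0.2, 0, 1.4, 0, 0, 0, 4.5], [-0.2, 0, 1.4, 0, 0, 0, 4.5]]]}}

```text
t: 4.47
tcp_pos: [0.6965, -0.0188, 0.029]
tool_rot: [1.0, -0.0, -0.0, -0.0]
force: [-1.2, -0.0, -2.6]
finger_gap: 0.606
gripper_force: 55.2
```

Partly supported now; lower 0.5 mm more, open, and rise.

Call:
{"method": "carry_out", "body": {"targets": [[[0, 0, 0.1, 0, 0, 0, 4.5], [0, 0, 0.1, 0, 0, 0, 4.5], [0, 0, 0.1, 0, 0, 0, 5.8], [0, 0, 0, 0, 0, 0, 7], [0, 0, -0.3, 0, 0, 0, 8.5], [0, 0, -0.3, 0, 0, 0, 8.5], [0, 0, -0.3, 0, 0, 0, 8.5], [0, 0, -2, 0, 0, 0, 8.5], [0, 0, -5, 0, 0, 0, 8.5], [0, 0, -8, 0, 0, 0, 8.5], [0, 0, -11, 0, 0, 0, 8.5], [0, 0, -11, 0, 0, 0, 8.5]]]}}

```text
t: 5.47
tcp_pos: [0.7013, -0.0196, 0.1462]
tool_rot: [1.0, -0.0, 0.007, 0.001]
force: [0.0, -0.0, 0.6]
finger_gap: 0.995
gripper_force: 0.0
```

```bash
python3 -c "
from h import *
rel((.467,-.280,.14,8.4),(.467,-.280,.085,8.4))"
```

```text
t 5.47 tcp [ 0.7013 -0.0196  0.1462] yaw -0.03 gap 8.5 F [ 0.  -0.   0.6] grip 0.0 j6 1.38
[-23.42  26.05   0.37] [ 0.2 -0.8 -8.4]
[-23.5   26.04   5.87] [ 0.2 -0.8 -8.4]
```

Call:
{"method": "carry_out", "body": {"targets": [[[-1.5, 1.5, 0, 0, 0, -1, 8.5], [-3.5, 4, 0, 0, 0, -2, 6], [-6, 7, 0, 0, 0, -3, 4], [-8.5, 10, 0, 0, 0, -4, 2], [-11, 12.7, 0, 0, 0, -5, 0], [-13.5, 15.5, 0, 0, 0, -6, 0], [-16, 18.3, 0, 0, 0, -7, 0], [-18.5, 21, 0, 0, 0, -8, 0], [-20.8, 23.5, 0, 0, 0, -8.4, 0], [-22.3, 25.3, 0, 0, 0, -8.4, 0], [-22.9, 26.1, 0, 0, 0, -8.4, 0], [-22.9, 26.1, 0, 0, 0, -8.4, 0]]]}}

```text
t: 6.47
tcp_pos: [0.4667, -0.2816, 0.1389]
tool_rot: [0.997, 0.071, 0.0, 0.0]
force: [0.8, 0.7, -0.4]
finger_gap: 0.002
gripper_force: 0.0
```

Run:
```python
from h import *
rel((.467,-.280,.14,8.4),(.467,-.280,.085,8.4))
t=snap('top','t2.png');s=snap('scene','s2.png')
a=cv2.resize(t[100:230,300:430],(390,390));b=cv2.resize(s[130:260,210:340],(390,390))
cv2.imwrite('pics/c6.png',np.hstack([a,b])[:,:,::-1])
```

```text
t 6.47 tcp [ 0.4667 -0.2816  0.1389] yaw 8.15 gap 0.02 F [ 0.8  0.7 -0.4] grip 0.0 j6 0.68
[ 0.05 -0.16 -0.11] [ 0.  -0.  -0.2]
[ 0.05 -0.16  5.39] [ 0.  -0.  -0.2]
```

View pics/c6.png

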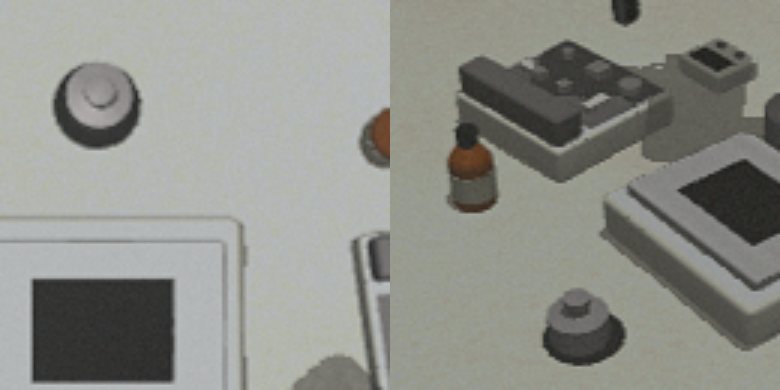

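The weight stands on the mat: circle (98,95) on mat (97,105) in the crop, and about 3 mm off after parallax. The pan is clear, so I'll press the round key.

Call:
{"method": "carry_out", "body": {"targets": [[[0, -0.1, 2, 0, 0, 0, 0], [0, -0.1, 4, 0, 0, 0, 0], [0, -0.1, 5.5, 0, 0, 0, 0], [0, -0.1, 6.4, 0, 0, 0, 0], [0, -0.1, 7, 0, 0, 0, 0], [0, -0.1, 7.4, 0, 0, 0, 0], [0, -0.1, 7.4, 0, 0, 0, 0], [0, -0.1, 7.4, 0, 0, 0, 0]]]}}

```text
t: 7.23
tcp_pos: [0.4678, -0.2781, 0.0655]
tool_rot: [0.997, 0.073, 0.0, -0.0]
force: [0.8, 3.2, 3.2]
finger_gap: 0.0
gripper_force: 1.7
```

Call:
{"method": "carry_out", "body": {"targets": [[[0, 0, 0.2, 0, 0, 0, 0], [0, 0, 0.4, 0, 0, 0, 0], [0, 0, 0.4, 0, 0, 0, 0], [0, 0, 0.4, 0, 0, 0, 0]]]}}

```text
t: 7.57
tcp_pos: [0.4678, -0.2786, 0.0629]
tool_rot: [0.997, 0.073, 0.001, 0.0]
force: [-1.5, 5.8, 14.6]
finger_gap: 0.004
gripper_force: 7.1
```

Fully home (14.6 N). Next the square key, 50 mm along tool y.

Call:
{"method": "carry_out", "body": {"targets": [[[0, 0, -1, 0, 0, 0, 0], [0, 0, -2.5, 0, 0, 0, 0], [0, 1.5, -3, 0, 0, 0, 0], [0, 4, -3, 0, 0, 0, 0], [0, 5, -3, 0, 0, 0, 0], [0, 5, -2.5, 0, 0, 0, 0], [0, 5, -1, 0, 0, 0, 0], [0, 5, -0.4, 0, 0, 0, 0], [0, 5, 0, 0, 0, 0, 0], [0, 5, 0, 0, 0, 0, 0], [0, 5, 0, 0, 0, 0, 0]]]}}

```text
t: 8.48
tcp_pos: [0.4742, -0.328, 0.0629]
tool_rot: [0.997, 0.073, -0.0, 0.0]
force: [-4.1, -0.1, 16.1]
finger_gap: 0.003
gripper_force: 8.2
```

Call:
{"method": "carry_out", "body": {"targets": [[[0, 0, -1, 0, 0, 0, 0], [0, 0, -3, 0, 0, 0, 2], [0, 0, -6, 0, 0, 0, 4], [0, 0, -9, 0, 0, 0, 6], [0, 0, -12, 0, 0, 0, 8.5], [0, 0, -12, 0, 0, 0, 8.5], [0, 0, -12, 0, 0, 0, 8.5]]]}}

```text
t: 9.07
tcp_pos: [0.4751, -0.3279, 0.1823]
tool_rot: [0.997, 0.073, 0.001, 0.001]
force: [-0.7, 0.7, -1.1]
finger_gap: 0.845
gripper_force: 0.0
```

Run:
```python
from h import *
rel((.6405,.2541,.18,9.6),(.6405,.2541,.045,9.6))
t=snap('top','t3.png');s=snap('scene','s3.png')
a=t[100:300,120:370];a=cv2.resize(a,None,fx=3,fy=3)
cv2.imwrite('pics/c7.png',a[:,:,::-1])
```

```text
t 9.07 tcp [ 0.4751 -0.3279  0.1823] yaw 8.39 gap 7.21 F [-0.7  0.7 -1.1] grip 0.0 j6 0.63
[ 24.86 -55.17   0.15] [ 0.1 -0.1 -1.2]
[ 24.84 -55.19  13.65] [ 0.1 -0.1 -1.2]
```

View pics/c7.png

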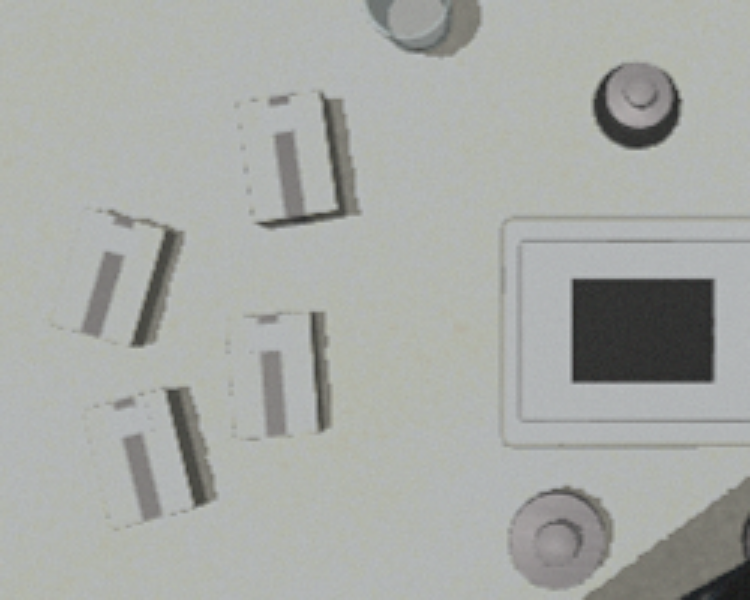

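The square key pressed fully. The view shows all four cartons and the weight in place, and the pan clear at px (334,210). Now to carton C1.

Call:
{"method": "carry_out", "body": {"targets": [[[1, -2, 0, 0, 0, 0, 8.5], [2.6, -5.5, 0, 0, 0, 0, 8.5], [4.2, -9.3, 0, 0, 0, 0, 8.5], [5.9, -13, 0, 0, 0, 0, 8.5], [7.5, -16.7, 0, 0, 0, 0, 8.5], [9.2, -20.4, 0, 0, 0, 0, 8.5], [10.9, -24.1, 0, 0, 0, 0, 8.5], [12.5, -27.8, 0, 0, 0, 0, 8.5], [14.2, -31.5, 0, 0, 0, 0, 8.5], [15.9, -35.2, 0, 0, 0, 0, 8.5], [17.5, -38.9, 0, 0, 0, 0, 8.5], [19, -42, 0, 0, 0, 0, 8.5]]]}}

```text
t: 10.17
tcp_pos: [0.6, 0.1179, 0.1784]
tool_rot: [0.997, 0.073, -0.003, -0.0]
force: [0.1, -0.2, 0.5]
finger_gap: 0.993
gripper_force: 0.0
```

Call:
{"method": "carry_out", "body": {"targets": [[[1.5, -3.5, 0, 0, 0, 0, 8.5], [3, -7, 0, 0, 0, 0, 8.5], [4.5, -10, 0, 0, 0, -1, 8.5], [5.6, -12.3, 0, 0, 0, -1.2, 8.5], [5.9, -13.2, 1, 0, 0, -1.2, 8.5], [5.9, -13.2, 3, 0, 0, -1.2, 8.5], [5.9, -13.2, 5, 0, 0, -1.2, 8.5], [5.9, -13.2, 5, 0, 0, -1.2, 8.5], [5.9, -13.2, 5, 0, 0, -1.2, 8.5]]]}}

```text
t: 10.92
tcp_pos: [0.6384, 0.2529, 0.1275]
tool_rot: [0.997, 0.083, -0.004, 0.001]
force: [-0.1, 0.2, -0.5]
finger_gap: 0.995
gripper_force: 0.0
```

```bash
python3 -c "
from h import *
rel((.6405,.2541,.028,9.6))"
```

```text
t 10.92 tcp [0.6384 0.2529 0.1275] yaw 9.52 gap 8.5 F [-0.1  0.2 -0.5] grip 0.0 j6 1.62
[ 0.3  -0.09  9.95] [ 0.   0.4 -0.1]
```

Call:
{"method": "carry_out", "body": {"force": 45, "targets": [[[0.2, 0, 2.5, 0, 0, 0, 8.5], [0.2, 0, 5, 0, 0, 0, 8.5], [0.2, 0, 7.5, 0, 0, 0, 8.5], [0.2, 0, 9, 0, 0, 0, 8.5], [0.2, 0, 9.7, 0, 0, 0, 8.5], [0.2, 0, 9.7, 0, 0, 0, 8.5], [0.2, 0, 9.7, 0, 0, 0, 7], [0.2, 0, 9.7, 0, 0, 0, 6], [0.2, 0, 9.7, 0, 0, 0, 5.5], [0.2, 0, 9.7, 0, 0, 0, 5.5], [0.2, 0, 9.7, 0, 0, 0, 5.5], [0.2, 0, 9.7, 0, 0, 0, 5.5]]]}}

```text
t: 11.92
tcp_pos: [0.6442, 0.2549, 0.036]
tool_rot: [0.997, 0.083, 0.002, -0.0]
force: [0.6, 0.1, 6.3]
finger_gap: 0.763
gripper_force: 53.6
```

```bash
python3 -c "
from h import *
rel((.5104,-.0256,.15,90.5),(.5104,-.0256,.0905,90.5))"
```

```text
t 11.92 tcp [0.6442 0.2549 0.036 ] yaw 9.56 gap 6.52 F [0.6 0.1 6.3] grip 53.62334132194519 j6 1.62
[-17.81  25.43 -11.48] [  0.1  -0.2 -80.9]
[-17.83  25.43  -5.53] [  0.1  -0.2 -80.9]
```

Call:
{"method": "carry_out", "body": {"targets": [[[0, 0, -1.5, 0, 0, 0, 5.5], [0, 0, -4, 0, 0, 0, 5.5], [0, 0, -7, 0, 0, -3, 5.5], [-1, 1.5, -10, 0, 0, -8, 5.5], [-3, 4, -12, 0, 0, -14, 5.5], [-5, 7, -12, 0, 0, -20, 5.5], [-7, 10, -12, 0, 0, -26, 5.5], [-9, 13, -12, 0, 0, -32, 5.5], [-11, 16, -12, 0, 0, -38, 5.5], [-13, 18.7, -12, 0, 0, -44, 5.5], [-15, 21.4, -12, 0, 0, -50, 5.5], [-16.5, 23.5, -12, 0, 0, -56, 5.5]]]}}

```text
t: 12.92
tcp_pos: [0.517, -0.0064, 0.1544]
tool_rot: [0.839, 0.543, -0.001, -0.0]
force: [-0.6, -0.9, -1.0]
finger_gap: 0.763
gripper_force: 52.7
```

```bash
python3 -c "
from h import *
rel((.5104,-.0256,.15,91),(.5104,-.0256,.098,91))"
```

```text
t 12.92 tcp [ 0.517  -0.0064  0.1544] yaw 65.83 gap 6.51 F [-0.6 -0.9 -1. ] grip 52.67903923988342 j6 0.19
[-2.02  0.19  0.44] [ -0.1   0.  -25.2]
[-2.02  0.19  5.64] [ -0.1   0.  -25.2]
```

Call:
{"method": "carry_out", "body": {"targets": [[[-0.7, 0, 0, 0, 0, -6, 5.5], [-1.3, 0.1, 0, 0, 0, -12, 5.5], [-1.8, 0.1, 0.5, 0, 0, -18, 5.5], [-1.8, 0.1, 1.5, 0, 0, -23, 5.5], [-1.8, 0.1, 2.5, 0, 0, -25.2, 5.5], [-1.8, 0.1, 3.5, 0, 0, -25.2, 5.5], [-1.8, 0.1, 4.5, 0, 0, -25.2, 5.5], [-1.8, 0.1, 4.5, 0, 0, -25.2, 5.5], [-1.8, 0.1, 4.5, 0, 0, -25.2, 5.5]]]}}

```text
t: 13.67
tcp_pos: [0.5121, -0.0213, 0.1084]
tool_rot: [0.703, 0.712, -0.0, -0.001]
force: [0.9, -1.1, -2.0]
finger_gap: 0.764
gripper_force: 57.6
```

Run:
```python
from h import *
rel((.5104,-.0256,.0965,91))
t=snap('top');s=snap('scene')
a=cv2.resize(t[140:270,270:400],(390,390));b=cv2.resize(s[140:270,260:390],(390,390))
cv2.imwrite('pics/c8.png',np.hstack([a,b])[:,:,::-1])
```

```text
t 13.67 tcp [ 0.5121 -0.0213  0.1084] yaw 90.74 gap 6.52 F [ 0.9 -1.1 -2. ] grip 57.56118357181549 j6 -0.27
[-0.43 -0.17  1.19] [-0.1 -0.  -0.3]
```

View pics/c8.png

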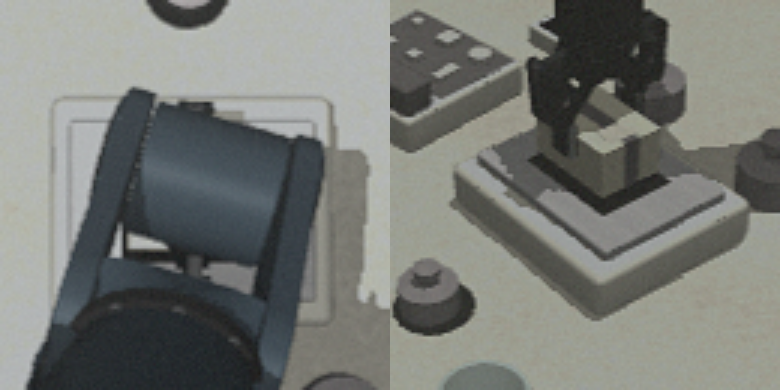

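The carton hangs square over the pan. I'll lower and release it.

Call:
{"method": "carry_out", "body": {"targets": [[[-0.3, -0.1, 0.5, 0, 0, 0, 5.5], [-0.3, -0.1, 0.9, 0, 0, 0, 5.5], [-0.3, -0.1, 1.1, 0, 0, 0, 5.5], [-0.3, -0.1, 1.2, 0, 0, 0, 5.5], [-0.3, -0.1, 1.2, 0, 0, 0, 5.5], [-0.3, -0.1, 1.2, 0, 0, 0, 5.5], [-0.3, -0.1, 1.2, 0, 0, 0, 6.4], [-0.3, -0.1, 1.1, 0, 0, 0, 7.2], [-0.3, -0.1, 1, 0, 0, 0, 8.5], [-0.3, -0.1, 1, 0, 0, 0, 8.5], [-0.3, -0.1, 1, 0, 0, 0, 8.5], [-0.3, -0.1, 1, 0, 0, 0, 8.5]]]}}

```text
t: 14.77
tcp_pos: [0.5118, -0.0245, 0.0991]
tool_rot: [0.702, 0.712, 0.0, 0.0]
force: [-0.0, 0.2, -0.2]
finger_gap: 0.998
gripper_force: 0.0
```

Call:
{"method": "carry_out", "body": {"targets": [[[0, 0, -2, 0, 0, 0, 8.5], [0, 0, -5, 0, 0, 0, 8.5], [0, 0, -8.5, 0, 0, 0, 8.5], [1, 0, -11, 0, 0, 6, 8.5], [4, 0, -11, 0, 0, 12, 8.5], [7.5, 0, -11, 0, 0, 18, 8.5], [11, 0, -11, 0, 0, 25, 8.5], [14.5, 0, -11, 0, 0, 32, 8.5], [18, 0, -11, 0, 0, 39, 8.5], [21, 0, -11, 0, 0, 46, 8.5], [23, 0, -11, 0, 0, 52, 8.5], [23, 0, -11, 0, 0, 56, 8.5]]]}}

```text
t: 15.77
tcp_pos: [0.508, 0.2094, 0.209]
tool_rot: [0.954, 0.298, 0.001, -0.001]
force: [-0.8, -1.1, -0.5]
finger_gap: 0.993
gripper_force: 0.0
```

Run:
```python
from h import *
rel((.4044,.3612,.12,14.8),(.4044,.3612,.026,14.8))
t=snap('top','t4.png');s=snap('scene','s4.png')
a=cv2.resize(t[110:270,240:390],None,fx=3,fy=3);b=cv2.resize(s[170:300,230:345],(345,480))
cv2.imwrite('pics/c9.png',np.hstack([a,b])[:,:,::-1])
```

```text
t 15.77 tcp [0.508  0.2094 0.209 ] yaw 34.71 gap 8.48 F [-0.8 -1.1 -0.5] grip 0.0 j6 1.15
[  0.11 -18.37   8.92] [-0.1 -0.1 19.9]
[  0.1  -18.36  18.32] [-0.1 -0.1 19.9]
```

View pics/c9.png

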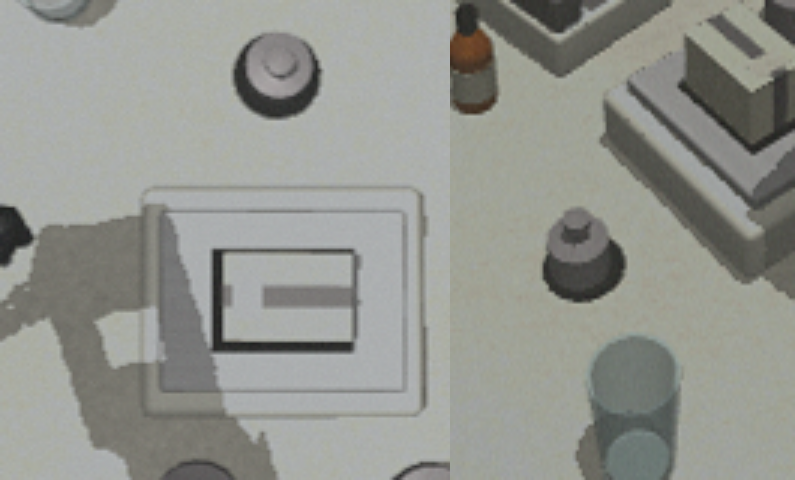

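Carton 1 is centred within about 3 mm (lid at crop (288,297)) and the weight is still on the mat. Next is C3 (30 mm), which leaves more finger room around C4.

```bash
python3 -c "
from h import *
rel((.4715,.2645,.12,4.8),(.4715,.2645,.022,4.8))"
```

```text
t 15.87 tcp [0.5081 0.2066 0.2088] yaw 34.92 gap 8.5 F [ 0.  -0.2 -0. ] grip 0.0 j6 1.14
[ 0.32 -6.84  8.88] [ 0.   0.  30.1]
[ 0.32 -6.84 18.68] [ 0.   0.  30.1]
```

Call:
{"method": "carry_out", "body": {"targets": [[[0.1, -2, 0, 0, 0, 6, 8.5], [0.2, -4.5, 0, 0, 0, 12, 8.5], [0.3, -6.8, 2, 0, 0, 18, 8.5], [0.3, -6.8, 5, 0, 0, 24, 8.5], [0.3, -6.8, 8, 0, 0, 30.1, 8.5], [0.3, -6.8, 11, 0, 0, 30.1, 8.5], [0.3, -6.8, 13.5, 0, 0, 30.1, 8.5], [0.3, -6.8, 15, 0, 0, 30.1, 8.5], [0.3, -6.8, 15, 0, 0, 30.1, 8.5], [0.3, -6.8, 15, 0, 0, 30.1, 8.5]]]}}

```text
t: 16.7
tcp_pos: [0.472, 0.2622, 0.0583]
tool_rot: [0.999, 0.041, -0.001, 0.0]
force: [0.6, 0.7, 0.8]
finger_gap: 0.997
gripper_force: 0.0
```

```bash
python3 -c "
from h import *
rel((.4715,.2645,.024,4.8))"
```

```text
t 16.7 tcp [0.472  0.2622 0.0583] yaw 4.67 gap 8.52 F [0.6 0.7 0.8] grip 0.0 j6 1.79
[-0.03 -0.23  3.43] [ 0.   0.1 -0.1]
```

Call:
{"method": "carry_out", "body": {"targets": [[[0, -0.2, 1.5, 0, 0, 0, 8.5], [0, -0.2, 2.7, 0, 0, 0, 8.5], [0, -0.2, 3.3, 0, 0, 0, 8.5], [0, -0.2, 3.3, 0, 0, 0, 8.5], [0, -0.2, 3.3, 0, 0, 0, 7], [0, -0.2, 3.3, 0, 0, 0, 6], [0, -0.2, 3.3, 0, 0, 0, 5.5], [0, -0.2, 3.3, 0, 0, 0, 5.5], [0, -0.2, 3.3, 0, 0, 0, 5.5], [0, -0.2, 3.3, 0, 0, 0, 5.5]]]}}

```text
t: 17.53
tcp_pos: [0.4726, 0.2653, 0.0269]
tool_rot: [0.999, 0.041, 0.001, -0.0]
force: [-0.9, -0.1, 6.5]
finger_gap: 0.757
gripper_force: 51.6
```

```bash
python3 -c "
from h import *
rel((.5104,-.0256,.2,91))"
```

```text
t 17.53 tcp [0.4726 0.2653 0.0269] yaw 4.68 gap 6.47 F [-0.9 -0.1  6.5] grip 51.636818647384644 j6 1.79
[  1.42  29.29 -17.32] [  0.1  -0.1 -86.3]
```

Call:
{"method": "carry_out", "body": {"targets": [[[0, 0, -1.5, 0, 0, 0, 5.5], [0, 0, -4, 0, 0, 0, 5.5], [0, 0.5, -7.5, 0, 0, -4, 5.5], [0, 2, -11, 0, 0, -10, 5.5], [0.2, 4.5, -14.5, 0, 0, -16, 5.5], [0.4, 7.5, -17.3, 0, 0, -23, 5.5], [0.5, 11, -17.3, 0, 0, -30, 5.5], [0.7, 14.5, -17.3, 0, 0, -37, 5.5], [0.9, 18, -17.3, 0, 0, -44, 5.5], [1.1, 21.5, -17.3, 0, 0, -51, 5.5], [1.2, 24.5, -17.3, 0, 0, -58, 5.5], [1.4, 27, -17.3, 0, 0, -65, 5.5]]]}}

```text
t: 18.53
tcp_pos: [0.5075, -0.0051, 0.1987]
tool_rot: [0.828, 0.561, -0.0, -0.0]
force: [0.6, 0.2, -1.6]
finger_gap: 0.757
gripper_force: 50.8
```

```bash
python3 -c "
from h import *
rel((.5104,-.0256,.15,91))"
```

```text
t 18.53 tcp [ 0.5075 -0.0051  0.1987] yaw 68.25 gap 6.46 F [ 0.6  0.2 -1.6] grip 50.77809512615204 j6 0.15
[-1.79  1.03  4.87] [ -0.    0.  -22.8]
```

Call:
{"method": "carry_out", "body": {"targets": [[[-0.6, 0.5, 0, 0, 0, -6, 5.5], [-1.2, 0.8, 0, 0, 0, -12, 5.5], [-1.6, 0.9, 0.5, 0, 0, -17, 5.5], [-1.6, 0.9, 1.5, 0, 0, -21.3, 5.5], [-1.6, 0.9, 3, 0, 0, -21.3, 5.5], [-1.6, 0.9, 4.5, 0, 0, -21.3, 5.5], [-1.6, 0.9, 4.8, 0, 0, -21.3, 5.5], [-1.6, 0.9, 4.8, 0, 0, -21.3, 5.5], [-1.6, 0.9, 4.8, 0, 0, -21.3, 5.5]]]}}

```text
t: 19.28
tcp_pos: [0.5103, -0.0211, 0.151]
tool_rot: [0.712, 0.703, -0.0, -0.0]
force: [-0.0, -0.3, -2.1]
finger_gap: 0.76
gripper_force: 50.7
```

```bash
python3 -c "
from h import *
rel((.5104,-.0256,.1365,91))"
```

```text
t 19.28 tcp [ 0.5103 -0.0211  0.151 ] yaw 89.27 gap 6.49 F [-0.  -0.3 -2.1] grip 50.71631669998169 j6 -0.25
[-0.45  0.02  1.45] [-0.  -0.  -1.7]
```

Call:
{"method": "carry_out", "body": {"targets": [[[-0.3, 0, 0.6, 0, 0, -1.5, 5.5], [-0.3, 0, 1.1, 0, 0, -1.5, 5.5], [-0.3, 0, 1.3, 0, 0, -1.5, 5.5], [-0.3, 0, 1.4, 0, 0, -1.5, 5.5], [-0.3, 0, 1.5, 0, 0, -1.5, 5.5], [-0.3, 0, 1.5, 0, 0, -1.5, 5.5], [-0.3, 0, 1.5, 0, 0, -1.5, 6.4], [-0.3, 0, 1.4, 0, 0, -1.5, 7.2], [-0.3, 0, 1.3, 0, 0, -1.5, 8.5], [-0.3, 0, 1.3, 0, 0, -1.5, 8.5], [-0.3, 0, 1.3, 0, 0, -1.5, 8.5], [-0.3, 0, 1.3, 0, 0, -1.5, 8.5]]]}}

```text
t: 20.28
tcp_pos: [0.5104, -0.0242, 0.1381]
tool_rot: [0.702, 0.712, 0.0, 0.0]
force: [0.8, -0.4, 0.3]
finger_gap: 0.991
gripper_force: 0.0
```

Call:
{"method": "carry_out", "body": {"targets": [[[0, 0, -2, 0, 0, 0, 8.5], [0, 0, -5, 0, 0, 0, 8.5], [0, 0, -8, 0, 0, 0, 8.5], [1, 0, -9, 0, 0, 6, 8.5], [4, 0, -9, 0, 0, 12, 8.5], [8, 0, -9, 0, 0, 19, 8.5], [12, 0, -9, 0, 0, 26, 8.5], [16, 0, -9, 0, 0, 33, 8.5], [20, 0, -9, 0, 0, 40, 8.5], [24, 0, -9, 0, 0, 47, 8.5], [27, 0, -9, 0, 0, 54, 8.5], [29, 0, -9, 0, 0, 60, 8.5]]]}}

```text
t: 21.28
tcp_pos: [0.5059, 0.2689, 0.228]
tool_rot: [0.959, 0.283, 0.0, -0.0]
force: [0.6, -1.2, 0.3]
finger_gap: 0.999
gripper_force: 0.0
```

Call:
{"method": "carry_out", "body": {"targets": [[[0, 0, 0, 0, 0, 5, 8.5], [0, 0, 0, 0, 0, 10, 8.5], [0, 0, 0, 0, 0, 15, 8.5], [0, 0, 0, 0, 0, 15, 8.5]]]}}

```text
t: 21.62
tcp_pos: [0.506, 0.2662, 0.2278]
tool_rot: [0.987, 0.158, -0.0, 0.0]
force: [-0.1, 0.4, 0.8]
finger_gap: 0.994
gripper_force: 0.0
```

Run:
```python
from h import *
rel((.4055,.363,.12,15),(.4055,.363,.03,15))
t=snap('top','t5.png');s=snap('scene','s5.png')
a=cv2.resize(t[110:270,240:390],None,fx=3,fy=3);b=cv2.resize(s[130:290,240:355],(345,480))
cv2.imwrite('pics/c10.png',np.hstack([a,b])[:,:,::-1])
```

```text
t 21.62 tcp [0.506  0.2662 0.2278] yaw 18.14 gap 8.49 F [-0.1  0.4  0.8] grip 0.0 j6 1.54
[ -6.54 -12.33  10.78] [0.  0.  3.1]
[ -6.53 -12.33  19.78] [0.  0.  3.1]
```

View pics/c10.png

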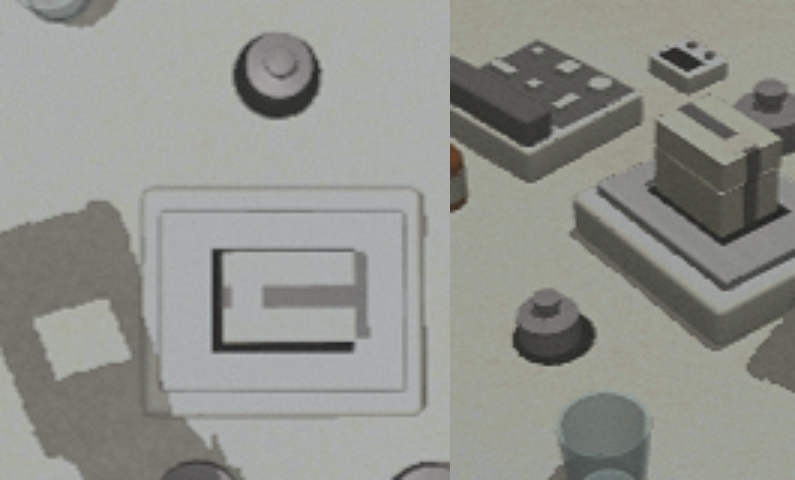

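The two cartons are stacked square, and the weight is on its mat. Next is C4 (42 mm).

Call:
{"method": "carry_out", "body": {"targets": [[[-1.5, -3, 0, 0, 0, 1, 8.5], [-3, -6, 0, 0, 0, 3.1, 8.5], [-5, -9.3, 1, 0, 0, 3.1, 8.5], [-6.3, -11.9, 3, 0, 0, 3.1, 8.5], [-6.5, -12.3, 6, 0, 0, 3.1, 8.5], [-6.5, -12.3, 9, 0, 0, 3.1, 8.5], [-6.5, -12.3, 12, 0, 0, 3.1, 8.5], [-6.5, -12.3, 14.5, 0, 0, 3.1, 8.5], [-6.5, -12.3, 15.5, 0, 0, 3.1, 8.5], [-6.5, -12.3, 15.5, 0, 0, 3.1, 8.5], [-6.5, -12.3, 15.5, 0, 0, 3.1, 8.5]]]}}

```text
t: 22.63
tcp_pos: [0.4067, 0.3624, 0.0731]
tool_rot: [0.991, 0.131, -0.0, -0.0]
force: [-0.3, -0.2, -0.1]
finger_gap: 0.993
gripper_force: 0.0
```

```bash
python3 -c "
from h import *
rel((.4055,.363,.031,15))"
```

```text
t 22.63 tcp [0.4067 0.3624 0.0731] yaw 15.09 gap 8.48 F [-0.3 -0.2 -0.1] grip 0.0 j6 1.83
[-0.1  -0.09  4.21] [-0.   0.   0.1]
```

Call:
{"method": "carry_out", "body": {"targets": [[[-0.1, 0, 1.8, 0, 0, 0, 8.5], [-0.1, 0, 3.4, 0, 0, 0, 8.5], [-0.1, 0, 4.2, 0, 0, 0, 8.5], [-0.1, 0, 4.2, 0, 0, 0, 8.5], [-0.1, 0, 4.2, 0, 0, 0, 7], [-0.1, 0, 4.2, 0, 0, 0, 6], [-0.1, 0, 4.2, 0, 0, 0, 5.5], [-0.1, 0, 4.2, 0, 0, 0, 5.5], [-0.1, 0, 4.2, 0, 0, 0, 5.5], [-0.1, 0, 4.2, 0, 0, 0, 5.5]]]}}

```text
t: 23.47
tcp_pos: [0.4064, 0.363, 0.0326]
tool_rot: [0.991, 0.131, 0.002, -0.001]
force: [-0.7, -0.3, 6.8]
finger_gap: 0.765
gripper_force: 52.1
```

```bash
python3 -c "
from h import *
rel((.5104,-.0256,.23,91))"
```

```text
t 23.47 tcp [0.4064 0.363  0.0326] yaw 15.07 gap 6.54 F [-0.7 -0.3  6.8] grip 52.11141228675842 j6 1.83
[ 1.000e-02  4.020e+01 -1.979e+01] [  0.1  -0.2 -75.9]
```

Call:
{"method": "carry_out", "body": {"targets": [[[0, 0, -1.5, 0, 0, 0, 5.5], [0, 0, -4, 0, 0, 0, 5.5], [0, 0.5, -7.5, 0, 0, -2, 5.5], [0, 2, -11, 0, 0, -6, 5.5], [0, 4.5, -14.5, 0, 0, -12, 5.5], [0, 7.5, -17.5, 0, 0, -18, 5.5], [0, 11, -19.7, 0, 0, -24, 5.5], [0, 14.5, -19.7, 0, 0, -30, 5.5], [0, 18, -19.7, 0, 0, -36, 5.5], [0, 21.5, -19.7, 0, 0, -42, 5.5], [0, 25, -19.7, 0, 0, -48, 5.5], [0, 28, -19.7, 0, 0, -54, 5.5]]]}}

```text
t: 24.47
tcp_pos: [0.4779, 0.0896, 0.2282]
tool_rot: [0.822, 0.569, -0.0, 0.0]
force: [0.3, 0.4, -1.4]
finger_gap: 0.762
gripper_force: 51.2
```

Call:
{"method": "carry_out", "body": {"targets": [[[1, 1.5, 0, 0, 0, -5, 5.5], [2.2, 3.5, 0, 0, 0, -10, 5.5], [2.2, 3.5, 0, 0, 0, -15, 5.5], [2.2, 3.5, 0, 0, 0, -15, 5.5], [2.2, 3.5, 0, 0, 0, -15, 5.5]]]}}

```text
t: 24.88
tcp_pos: [0.5176, 0.0998, 0.2276]
tool_rot: [0.743, 0.669, -0.001, -0.001]
force: [-0.2, 0.2, -1.6]
finger_gap: 0.761
gripper_force: 51.3
```

```bash
python3 -c "
from h import *
rel((.5104,-.0256,.19,91),(.5104,-.0256,.1715,91))"
```

```text
t 24.88 tcp [0.5176 0.0998 0.2276] yaw 83.95 gap 6.5 F [-0.2  0.2 -1.6] grip 51.27780497074127 j6 0.08
[-12.54   0.62   3.76] [-0.1  0.  -7. ]
[-12.54   0.62   5.61] [-0.1  0.  -7. ]
```

Call:
{"method": "carry_out", "body": {"targets": [[[-1.5, 0.1, 0, 0, 0, -2, 5.5], [-4, 0.2, 0, 0, 0, -4, 5.5], [-7, 0.4, 0, 0, 0, -7, 5.5], [-10, 0.5, 0, 0, 0, -7, 5.5], [-12, 0.6, 0, 0, 0, -7, 5.5], [-12.5, 0.6, 1, 0, 0, -7, 5.5], [-12.5, 0.6, 2.5, 0, 0, -7, 5.5], [-12.5, 0.6, 3.7, 0, 0, -7, 5.5], [-12.5, 0.6, 4.2, 0, 0, -7, 5.5], [-12.5, 0.6, 4.2, 0, 0, -7, 5.5], [-12.5, 0.6, 4.2, 0, 0, -7, 5.5]]]}}

```text
t: 25.8
tcp_pos: [0.5112, -0.0247, 0.186]
tool_rot: [0.701, 0.714, -0.0, -0.0]
force: [0.1, -0.2, -1.0]
finger_gap: 0.765
gripper_force: 51.3
```

```bash
python3 -c "
from h import *
rel((.5104,-.0256,.1715,91))"
```

```text
t 25.8 tcp [ 0.5112 -0.0247  0.186 ] yaw 91.06 gap 6.53 F [ 0.1 -0.2 -1. ] grip 51.26221060752869 j6 -0.29
[-0.09 -0.08  1.45] [-0.  -0.   0.1]
```

Call:
{"method": "carry_out", "body": {"targets": [[[0, 0, 0.6, 0, 0, 0, 5.5], [0, 0, 1.1, 0, 0, 0, 5.5], [0, 0, 1.3, 0, 0, 0, 5.5], [0, 0, 1.4, 0, 0, 0, 5.5], [0, 0, 1.5, 0, 0, 0, 5.5], [0, 0, 1.5, 0, 0, 0, 5.5], [0, 0, 1.5, 0, 0, 0, 6.4], [0, 0, 1.4, 0, 0, 0, 7.2], [0, 0, 1.3, 0, 0, 0, 8.5], [0, 0, 1.3, 0, 0, 0, 8.5], [0, 0, 1.3, 0, 0, 0, 8.5], [0, 0, 1.3, 0, 0, 0, 8.5]]]}}

```text
t: 26.8
tcp_pos: [0.5119, -0.0251, 0.1732]
tool_rot: [0.7, 0.714, 0.0, 0.0]
force: [0.2, -0.6, -0.1]
finger_gap: 0.996
gripper_force: 0.0
```

Call:
{"method": "carry_out", "body": {"targets": [[[0, 0, -2, 0, 0, 0, 8.5], [0, 0, -5, 0, 0, 0, 8.5], [0, 0, -8, 0, 0, 0, 8.5], [1, 0, -9, 0, 0, 6, 8.5], [4, 0, -9, 0, 0, 13, 8.5], [8, 0, -9, 0, 0, 20, 8.5], [12, 0, -9, 0, 0, 27, 8.5], [16, 0, -9, 0, 0, 34, 8.5], [20, 0, -9, 0, 0, 41, 8.5], [24, 0, -9, 0, 0, 48, 8.5], [28, 0, -9, 0, 0, 55, 8.5], [32, 0, -9, 0, 0, 62, 8.5]]]}}

```text
t: 27.8
tcp_pos: [0.5058, 0.2781, 0.263]
tool_rot: [0.96, 0.281, 0.0, 0.0]
force: [0.5, -1.0, 0.6]
finger_gap: 0.995
gripper_force: 0.0
```

Call:
{"method": "carry_out", "body": {"targets": [[[1, -2, 0, 0, 0, 6, 8.5], [2, -4, 0, 0, 0, 13, 8.5], [2, -5, 0, 0, 0, 20, 8.5], [2, -5, 0, 0, 0, 27, 8.5], [2, -5, 0, 0, 0, 34, 8.5], [2, -5, 0, 0, 0, 42, 8.5], [2, -5, 0, 0, 0, 42, 8.5], [2, -5, 0, 0, 0, 42, 8.5]]]}}

```text
t: 28.47
tcp_pos: [0.4957, 0.3292, 0.2628]
tool_rot: [0.997, -0.077, -0.0, 0.0]
force: [0.7, -0.2, 0.7]
finger_gap: 0.995
gripper_force: 0.0
```

```bash
python3 -c "
from h import *
rel((.546,.395,.08,-14),(.546,.395,.029,-14))
snap('top','t6.png');snap('scene','s6.png')"
```

```text
t 28.47 tcp [0.4957 0.3292 0.2628] yaw -8.88 gap 8.5 F [ 0.7 -0.2  0.7] grip 0.0 j6 2.12
[ 3.96 -7.28 18.28] [0.  0.  5.1]
[ 3.96 -7.28 23.38] [0.  0.  5.1]
```

Call:
{"method": "carry_out", "body": {"targets": [[[1.5, -2.5, 1, 0, 0, 2, 8.5], [3, -5, 4, 0, 0, 5.1, 8.5], [3.9, -7, 7.5, 0, 0, 5.1, 8.5], [3.9, -7.2, 11, 0, 0, 5.1, 8.5], [3.9, -7.2, 14.5, 0, 0, 5.1, 8.5], [3.9, -7.2, 17.5, 0, 0, 5.1, 8.5], [3.9, -7.2, 19, 0, 0, 5.1, 8.5], [3.9, -7.2, 19, 0, 0, 5.1, 8.5], [3.9, -7.2, 19, 0, 0, 5.1, 8.5]]]}}

```text
t: 29.32
tcp_pos: [0.5453, 0.3938, 0.072]
tool_rot: [0.992, -0.122, -0.001, 0.001]
force: [0.2, 0.0, 0.3]
finger_gap: 0.995
gripper_force: 0.0
```

Run:
```python
from h import *
rel((.546,.395,.029,-14))
g=lambda f:cv2.cvtColor(cv2.imread('pics/'+f),6)
a,b=g('t5.png'),g('t6.png')
# weight, table things: differences between pictures outside the moved parts
d=cv2.absdiff(cv2.GaussianBlur(a,(3,3),0),cv2.GaussianBlur(b,(3,3),0))>25
for n,(x0,y0,x1,y1) in dict(weight=(310,112,352,155),beaker=(235,78,285,122),bottle=(415,128,448,162),timer=(425,265,470,303),console=(412,165,500,248)).items(): print(n,d[y0:y1,x0:x1].sum())
# stack lid band + carton outline row profile at z .18
print(proj('top',(.5104,-.0256,.18)))
print(b[208,305:365]); print(b[185:235,345])
```

```text
t 29.32 tcp [0.5453 0.3938 0.072 ] yaw -14.07 gap 8.5 F [0.2 0.  0.3] grip 0.0 j6 2.28
[ 0.04 -0.13  4.3 ] [ 0.1  0.1 -0.1]
weight 0
beaker 0
bottle 0
timer 0
console 0
[335.91027409 207.31290704]
[162 163 164 163 168 124  39  45  60 101 117 112 137 158 166 163 163 162
 164 162 165 164 166 142 113 113 114 114 117 115 112 116 113 115 113 114
 115 112 112 116 116 110 114 113 114 113 112 117 113 112 114 109 113 113
 115 113 111 110 111 112]
[166 162 163 164 165 155 129 167 165 162 165 163 163 162 164 164 162 162
 142 111 116 114 113 116 115 121 147 164 163 166 165 165 165 166 162 161
 163 160 101  60  41  48 106 170 164 163 164 164 163 161]
```

Call:
{"method": "carry_out", "body": {"targets": [[[0, 0, 1.8, 0, 0, 0, 8.5], [0, -0.1, 3.4, 0, 0, 0, 8.5], [0, -0.1, 4.2, 0, 0, 0, 8.5], [0, -0.1, 4.2, 0, 0, 0, 8.5], [0, -0.1, 4.2, 0, 0, 0, 7], [0, -0.1, 4.2, 0, 0, 0, 6], [0, -0.1, 4.2, 0, 0, 0, 5.5], [0, -0.1, 4.2, 0, 0, 0, 5.5], [0, -0.1, 4.2, 0, 0, 0, 5.5], [0, -0.1, 4.2, 0, 0, 0, 5.5]]]}}

```text
t: 30.15
tcp_pos: [0.5467, 0.3955, 0.0321]
tool_rot: [0.992, -0.123, 0.001, -0.001]
force: [0.6, -0.2, 5.3]
finger_gap: 0.763
gripper_force: 53.1
```

```bash
python3 -c "
from h import *
rel((.5104,-.0256,.28,91))"
```

```text
t 30.15 tcp [0.5467 0.3955 0.0321] yaw -14.11 gap 6.52 F [ 0.6 -0.2  5.3] grip 53.13114881515503 j6 2.28
[  6.8   41.69 -24.84] [ 0.000e+00 -1.000e-01 -1.051e+02]
```

Call:
{"method": "carry_out", "body": {"targets": [[[0, 0, -1.5, 0, 0, 0, 5.5], [0, 0, -4, 0, 0, -3, 5.5], [0, 0, -7.5, 0, 0, -9, 5.5], [0, 0.5, -11, 0, 0, -15, 5.5], [0.2, 1.5, -14.5, 0, 0, -21, 5.5], [0.5, 3.5, -18, 0, 0, -27, 5.5], [1, 6.5, -21, 0, 0, -33, 5.5], [1.5, 9.5, -23.3, 0, 0, -39, 5.5], [2, 12.5, -23.3, 0, 0, -45, 5.5], [2.5, 15.5, -23.3, 0, 0, -51, 5.5], [3, 18.5, -23.3, 0, 0, -57, 5.5], [3.5, 21.5, -23.3, 0, 0, -63, 5.5]]]}}

```text
t: 31.15
tcp_pos: [0.5262, 0.1766, 0.2645]
tool_rot: [0.909, 0.416, -0.0, -0.0]
force: [0.8, 0.0, -2.0]
finger_gap: 0.763
gripper_force: 52.4
```

```bash
python3 -c "
from h import *
rel((.5104,-.0256,.265,91))"
```

```text
t 31.15 tcp [0.5262 0.1766 0.2645] yaw 49.19 gap 6.51 F [ 0.8  0.  -2. ] grip 52.397217750549316 j6 0.83
[-16.34  12.02  -0.05] [ -0.    0.  -41.8]
```

Call:
{"method": "carry_out", "body": {"targets": [[[-2, 1.5, 0, 0, 0, -6, 5.5], [-4, 3, 0, 0, 0, -12, 5.5], [-6, 4.5, 0, 0, 0, -18, 5.5], [-8, 6, 0, 0, 0, -24, 5.5], [-10.5, 7.7, 0, 0, 0, -30, 5.5], [-13, 9.5, 0, 0, 0, -36, 5.5], [-15, 11, 0, 0, 0, -41.5, 5.5], [-16.1, 11.7, 0.5, 0, 0, -41.5, 5.5], [-16.1, 11.7, 2, 0, 0, -41.5, 5.5], [-16.1, 11.7, 3.7, 0, 0, -41.5, 5.5], [-16.1, 11.7, 3.7, 0, 0, -41.5, 5.5], [-16.1, 11.7, 3.7, 0, 0, -41.5, 5.5]]]}}

```text
t: 32.15
tcp_pos: [0.5085, -0.0199, 0.2266]
tool_rot: [0.705, 0.709, -0.001, -0.001]
force: [0.9, -0.1, -1.8]
finger_gap: 0.76
gripper_force: 52.3
```

```bash
python3 -c "
from h import *
rel((.5104,-.0256,.2131,91))"
```

```text
t 32.15 tcp [ 0.5085 -0.0199  0.2266] yaw 90.37 gap 6.49 F [ 0.9 -0.1 -1.8] grip 52.30030059814453 j6 -0.27
[-0.57  0.19  1.35] [-0.2 -0.  -0.6]
```

Call:
{"method": "carry_out", "body": {"targets": [[[-0.4, 0.1, 0.5, 0, 0, -0.6, 5.5], [-0.5, 0.2, 0.9, 0, 0, -0.6, 5.5], [-0.5, 0.2, 1.2, 0, 0, -0.6, 5.5], [-0.5, 0.2, 1.3, 0, 0, -0.6, 5.5], [-0.5, 0.2, 1.4, 0, 0, -0.6, 5.5], [-0.5, 0.2, 1.4, 0, 0, -0.6, 5.5], [-0.5, 0.2, 1.4, 0, 0, -0.6, 6.4], [-0.5, 0.2, 1.3, 0, 0, -0.6, 7.2], [-0.5, 0.2, 1.2, 0, 0, -0.6, 8.5], [-0.5, 0.2, 1.2, 0, 0, -0.6, 8.5], [-0.5, 0.2, 1.2, 0, 0, -0.6, 8.5], [-0.5, 0.2, 1.2, 0, 0, -0.6, 8.5]]]}}

```text
t: 33.15
tcp_pos: [0.5118, -0.0252, 0.2151]
tool_rot: [0.701, 0.713, 0.0, 0.0]
force: [0.6, 0.2, -0.2]
finger_gap: 0.995
gripper_force: 0.0
```

Call:
{"method": "carry_out", "body": {"targets": [[[0, 0, -2, 0, 0, 0, 8.5], [0, 0, -4.5, 0, 0, 0, 8.5], [0, 0, -7, 0, 0, 0, 8.5], [-1.5, 0, -7.5, 0, 0, 6, 8.5], [-4, 0, -7.5, 0, 0, 12, 8.5], [-7, 0, -7.5, 0, 0, 18, 8.5], [-10, 0, -7.5, 0, 0, 24, 8.5], [-13, 0, -7.5, 0, 0, 30, 8.5], [-16, 0, -7.5, 0, 0, 36, 8.5], [-19, 0, -7.5, 0, 0, 42, 8.5], [-22, 0, -7.5, 0, 0, 48, 8.5], [-24, 0, -7.5, 0, 0, 54, 8.5]]]}}

```text
t: 34.15
tcp_pos: [0.5157, -0.2681, 0.2899]
tool_rot: [0.949, 0.314, 0.0, 0.001]
force: [0.4, 0.1, 0.4]
finger_gap: 0.994
gripper_force: 0.0
```

Call:
{"method": "carry_out", "body": {"targets": [[[0, 0, 0, 0, 0, 6, 5], [0, 0, 0, 0, 0, 12, 2], [0, 0, 0, 0, 0, 18, 0], [0, 0, 0, 0, 0, 24, 0], [0, 0, 0, 0, 0, 27, 0], [0, 0, 0, 0, 0, 27, 0]]]}}

```text
t: 34.65
tcp_pos: [0.5156, -0.2651, 0.2898]
tool_rot: [0.996, 0.086, -0.0, -0.0]
force: [0.1, -0.0, 0.5]
finger_gap: 0.141
gripper_force: 0.0
```

Run:
```python
from h import *
rel((.5149,-.2724,.10,8.4),(.5149,-.2724,.0625,8.4))
t=snap('top','t7.png');s=snap('scene','s7.png')
a=cv2.resize(t[110:270,240:390],None,fx=3,fy=3);b=cv2.resize(s[110:270,240:355],(345,480))
cv2.imwrite('pics/c11.png',np.hstack([a,b])[:,:,::-1])
```

```text
t 34.65 tcp [ 0.5156 -0.2651  0.2898] yaw 9.92 gap 1.2 F [ 0.1 -0.   0.5] grip 0.0 j6 0.73
[-0.19  0.71 18.98] [-0.   0.   1.5]
[-0.19  0.72 22.73] [-0.   0.   1.5]
```

View pics/c11.png

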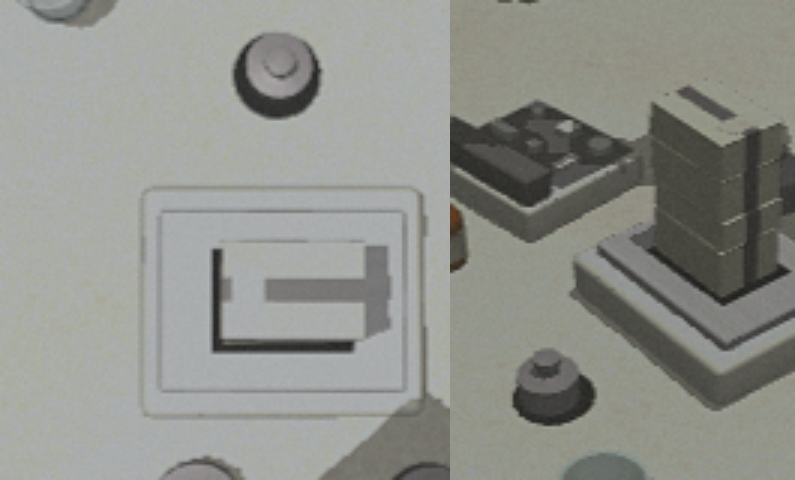

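All four are stacked square and released, with the lid centred at crop (292,290), and the weight is on its mat. Now the upright bar key (hold).

Call:
{"method": "carry_out", "body": {"targets": [[[-0.1, 0.7, 3, 0, 0, 1.5, 0], [-0.1, 0.7, 6.5, 0, 0, 1.5, 0], [-0.1, 0.7, 10, 0, 0, 1.5, 0], [-0.1, 0.7, 13.5, 0, 0, 1.5, 0], [-0.1, 0.7, 17, 0, 0, 1.5, 0], [-0.1, 0.7, 19.5, 0, 0, 1.5, 0], [-0.1, 0.7, 20, 0, 0, 1.5, 0], [-0.1, 0.7, 20, 0, 0, 1.5, 0], [-0.1, 0.7, 20, 0, 0, 1.5, 0]]]}}

```text
t: 35.5
tcp_pos: [0.5167, -0.2727, 0.0907]
tool_rot: [0.997, 0.074, 0.001, 0.001]
force: [-0.1, 0.3, -0.4]
finger_gap: -0.003
gripper_force: 0.0
```

```bash
python3 -c "
from h import *
rel((.5147,-.2728,.0615,8.4),(.5285,-.3715,.0615,8.4))"
```

```text
t 35.5 tcp [ 0.5167 -0.2727  0.0907] yaw 8.51 gap -0.02 F [-0.1  0.3 -0.4] grip 0.0 j6 0.75
[-0.2  -0.02  2.92] [ 0.1 -0.1  0.1]
[-0.3   9.94  2.93] [ 0.1 -0.1  0.1]
```

Call:
{"method": "carry_out", "body": {"targets": [[[-0.1, 0, 1, 0, 0, 0, 0], [-0.1, 0, 1.8, 0, 0, 0, 0], [-0.1, 0, 2.4, 0, 0, 0, 0], [-0.1, 0, 2.8, 0, 0, 0, 0], [-0.1, 0, 2.9, 0, 0, 0, 0], [-0.1, 0, 2.9, 0, 0, 0, 0], [-0.1, 0, 2.9, 0, 0, 0, 0]]]}}

```text
t: 36.08
tcp_pos: [0.5156, -0.2728, 0.063]
tool_rot: [0.997, 0.074, 0.001, 0.001]
force: [-1.1, 0.1, 11.9]
finger_gap: -0.002
gripper_force: 6.1
```

Call:
{"method": "carry_out", "body": {"targets": [[[0, 0, -1, 0, 0, 0, 0], [0, 0, -3, 0, 0, 0, 0], [0, 2, -4, 0, 0, 0, 0], [0, 5, -4, 0, 0, 0, 0], [0, 8, -4, 0, 0, 0, 0], [0, 9.9, -4, 0, 0, 0, 0], [0, 9.9, -3, 0, 0, 0, 0], [0, 9.9, -3, 0, 0, 0, 0]]]}}

```text
t: 36.75
tcp_pos: [0.5285, -0.3702, 0.0893]
tool_rot: [0.997, 0.073, -0.001, -0.001]
force: [-0.1, 0.8, -0.1]
finger_gap: -0.004
gripper_force: 0.0
```

```bash
python3 -c "
from h import *
rel((.5285,-.3715,.0615,8.4))"
```

```text
t 36.75 tcp [ 0.5285 -0.3702  0.0893] yaw 8.38 gap -0.03 F [-0.1  0.8 -0.1] grip 0.0 j6 0.64
[-0.01  0.14  2.78] [-0.1  0.1 -0. ]
```

Press print, then rise clear.

Call:
{"method": "carry_out", "body": {"targets": [[[0, 0.1, 1, 0, 0, 0, 0], [0, 0.1, 1.8, 0, 0, 0, 0], [0, 0.1, 2.4, 0, 0, 0, 0], [0, 0.1, 2.8, 0, 0, 0, 0], [0, 0.1, 3, 0, 0, 0, 0], [0, 0.1, 3, 0, 0, 0, 0], [0, 0.1, 3, 0, 0, 0, 0]]]}}

```text
t: 37.33
tcp_pos: [0.5291, -0.3694, 0.0629]
tool_rot: [0.997, 0.074, -0.001, -0.001]
force: [-3.6, 3.3, 15.1]
finger_gap: 0.0
gripper_force: 7.3
```

Call:
{"method": "carry_out", "body": {"targets": [[[0, 0, -1, 0, 0, 0, 0], [0, 0, -3, 0, 0, 0, 0], [-1, -2, -4, 0, 0, 0, 0], [-2, -5, -4, 0, 0, 0, 0], [-3.5, -8, -4, 0, 0, 0, 0], [-4.8, -9.9, -4, 0, 0, 0, 0], [-4.8, -9.9, -3, 0, 0, 0, 0], [-4.8, -9.9, -3, 0, 0, 0, 0]]]}}

```text
t: 38.0
tcp_pos: [0.4664, -0.2783, 0.0898]
tool_rot: [0.997, 0.075, -0.001, -0.001]
force: [1.2, -0.3, 0.8]
finger_gap: 0.002
gripper_force: 0.0
```

```bash
python3 -c "
from h import *
rel((.467,-.280,.0615,8.4))"
```

```text
t 38.0 tcp [ 0.4664 -0.2783  0.0898] yaw 8.55 gap 0.02 F [ 1.2 -0.3  0.8] grip 0.0 j6 0.68
[0.04 0.19 2.83] [-0.2  0.1  0.2]
```

Call:
{"method": "carry_out", "body": {"targets": [[[0, 0.1, 1, 0, 0, 0, 0], [0, 0.1, 1.8, 0, 0, 0, 0], [0, 0.1, 2.4, 0, 0, 0, 0], [0, 0.1, 2.8, 0, 0, 0, 0], [0, 0.1, 3, 0, 0, 0, 0], [0, 0.1, 3, 0, 0, 0, 0], [0, 0.1, 3, 0, 0, 0, 0]]]}}

```text
t: 38.58
tcp_pos: [0.4688, -0.2826, 0.0628]
tool_rot: [0.997, 0.074, 0.001, 0.001]
force: [-1.6, 1.0, 17.5]
finger_gap: 0.002
gripper_force: 8.6
```

Call:
{"method": "carry_out", "body": {"targets": [[[0, 0, -1, 0, 0, 0, 0], [0, 0, -4, 0, 0, 0, 0], [0, 0, -7, 0, 0, 0, 0], [0, 0, -10, 0, 0, 0, 0], [0, 2, -13, 0, 0, 0, 0], [0, 5, -13, 0, 0, 0, 0], [0, 8, -13, 0, 0, 0, 0], [0, 10, -13, 0, 0, 0, 0], [0, 10, -13, 0, 0, 0, 0], [0, 10, -13, 0, 0, 0, 0]]]}}

```text
t: 39.42
tcp_pos: [0.4822, -0.3812, 0.1901]
tool_rot: [0.997, 0.073, -0.0, -0.001]
force: [-0.8, -0.5, -0.1]
finger_gap: 0.001
gripper_force: 0.0
```

Run:
```python
from h import *
rel()
t=snap('top','t8.png');s=snap('scene','s8.png')
a=cv2.resize(t[110:270,240:390],None,fx=3,fy=3);b=cv2.resize(s[110:270,240:355],(345,480))
cv2.imwrite('pics/c12.png',np.hstack([a,b])[:,:,::-1])
```

```text
t 39.42 tcp [ 0.4822 -0.3812  0.1901] yaw 8.37 gap 0.01 F [-0.8 -0.5 -0.1] grip 0.0 j6 0.57
```

View pics/c12.png

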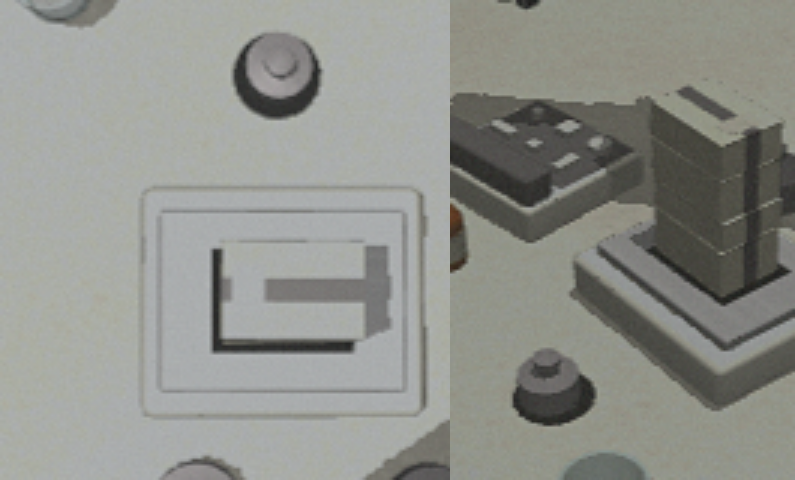

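The stack is square (lid at crop (292,290)), the weight is on its mat at (278,65), and the arm is clear. Handing in.

```bash
python3 -c "
from h import *
print(sign_off())"
```

```text
the job is handed in; nothing more can be done
None
```

I ran every step in order and handed the job in; the sign-off gave no verdict. In the last pictures all four cartons are stacked square on the pan and the weight is on its mat. Each key press read 12–17.5 N, well past the 5 N needed.

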